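# Load the disinfection tray and slide it under the lamp

## Task

Slide the steel tray out from under the lamp hood so that its pan lies wholly on the dark loading mat, and put every used bench thing that is there (slide box, specimen pot, tube block, timer, forceps) into it. Then slide the loaded tray back under the hood until its pan lies squarely and wholly on the white tile, and last of all push the lamp's switch lever fully over. Slide the tray, never lift or tip it, and leave the bowl, the tube rack and the reagent jar where they are.

Things in the scene. Friction and masses are not known exactly. Their poses are not given: they have to be found in the camera images.
- tray: Open steel tray, 0.6 kg. Pan 166 (x) by 186 (y) mm outside, 25 high, walls and floor 3. Origin: centre of the pan's underside, z up. A tongue (4 thick, 40 wide) runs 61 mm out from the middle of its -y wall and bears an upright black fin, 14 mm thick along x, 34 long along y, top at 66: pinch it across x from above to drag. Starts empty under the hood, fin pointing out to hood -y.
- tray_grip (a point): Point on the tray's fin for the grip: on the fin's centre line, 50 mm above the tray's underside, 133 mm from the tray's origin along its -y.
- hood: Fixed white lamp hood. Origin: on the bench at the centre of the white tile (190 mm in x, 212 in y, flush). Posts (100 mm long in y) at x = -97 and +97 leave a 194 mm gap; the lamp housing on them (238 in x, y -50 to +50) has its underside at 112 mm, top at 158. The tray goes through along hood y, fin last, tray axes parallel to hood axes.
- mat: Dark loading mat, flush with the bench (no step), 210 mm along its x by 230 along its y, on the open bench on the hood's -y side. Origin: its centre. The tray's axes are to lie roughly along the mat's, the pan wholly on the mat; the fin and tongue may hang over the edge.
- switch (a joint): Black toggle lever on top of the lamp housing. 0 = fully off (leaning 0.5 rad to the hood's -x), 1.0 = fully on (leaning 0.5 rad to the hood's +x); swings in the hood's x-z plane and stays where it is left; starts near off. Push its tip towards hood +x.
- switch_tip (a point): Centre of the 26 mm ball at the tip of the switch lever (10 mm rod), 70 mm from its pivot, which lies 180 mm straight above the hood's origin on a grey base 70 x 50 mm whose top is 183 mm above the bench. A light push moves it (about 1 N).
- slidebox: Closed white box for glass slides, 82 x 38 x 30 mm (its x, y, z), 0.08 kg. Origin: centre of its underside. May be absent (None).
- pot: Squat round specimen pot with a grey screw cap, 52 mm across, 40 mm high, 0.07 kg. Origin: centre of its underside. May be absent (None).
- block: Bare aluminium tube block with four dark holes in its top, 68 x 32 x 34 mm (its x, y, z), 0.16 kg. Origin: centre of its underside. May be absent (None).
- timer: Grey bench timer with a small screen and two buttons on top, 64 x 38 x 26 mm (its x, y, z), 0.07 kg. Origin: centre of its underside. May be absent (None).
- forceps: Steel forceps lying flat, 130 mm long along its x (-65 to +65), 12 mm high; 14 mm wide for x below -15 mm, 10 mm wide for x -15 to +37, 6 mm wide at the tip. Origin: underside at mid length; grip it at x = -15 mm or less. 0.05 kg. May be absent (None).
- bowl: Bystander: steel bowl, 100 mm across, 45 mm high; leave alone. Origin: centre of underside.
- rack: Bystander: tube rack, 110 x 200 mm (its x, y), 50 mm high with clear tubes to 92 mm; leave alone. Origin: centre of underside.
- reagent: Bystander: white jar, 56 mm across, 115 mm high; leave alone. Origin: centre of underside.
Not all that is in view belongs to the job. What is shaped like the slidebox but red is not meant. Leave any purple look-alike of the block alone.

How it is judged:
By the outcome, as a careful person would: the job done as asked, in the order asked, and still so for the second after the job is handed in, with the robot touching nothing.
Of slidebox, pot, block, timer, forceps only 3 to 5 are there at a start; the rules pass over those that are not, and their reading is None.
At some moment in a run one of slidebox, pot, block, timer, forceps may be knocked a few centimetres aside while the robot is not near it.
Once in a run the grip may slacken for a moment while it holds something.
It also fails if it takes over 210 s, if anything falls off the work surface, if the arm or the gripper's body presses on something with over 40 N, if the wrist force passes 120 N, or if a joint passes its speed limit or range.

## Robot

A 7-joint arm with a two-finger parallel gripper is mounted at the origin on the work surface. World frame = base frame: x ahead of the robot, y to its left, z up, the work surface at z = 0. Lengths are in m, angles in degrees, forces in N, time in s.
With the tool pointing down it reaches from about 0.4 to 0.9 m from the base axis. Payload 5.5 kg.
Tool frame: the origin (TCP) lies midway between the tips of the shut fingers; the grasp point (between the pads) lies 19 mm behind it (grip_depth is the distance from the TCP to the grasp point, in m); z points along the fingers, y is the direction in which the jaws open and shut (so a half turn about z gives the same grasp; the last joint's range is limited). The gripper opens to 92 mm and grips with 3 to 60 N. Pads are 19 mm wide; open, the fingers measure 130 mm over their backs; the gripper's body (75 mm by 190 mm) begins 47 mm behind the grasp point.
Start: joints at [-51.211, 28.699, -24.465, 88.831, 12.651, 65.22, -12.049], TCP at [0.261, 0.595, 0.227] pointing down, gripper open.
Joint ranges: [-164.97, 164.97], [-17.58, 116.51], [-87.97, 89.64], [11.32, 138.91], [-80.73, 260.73], [10.89, 115.49], [-147.41, 147.41]. Speed limits (degrees/s): [147.25, 147.25, 180, 180, 180, 180, 180].

## Interface

Orientations are given as a 3x3 rotation matrix whose columns are the frame's x, y, z axes.
In Python, from plant import get_state, get_image, finish_job, grip_depth gives the robot as it stands. The module is installed in compiled form; this text tells all that it offers.
- The arm moves only by the tool move_arm, never from a script. Its argument "plan" is a list of rows, each an object with "linear": the shift along the tool's x, y, z in cm, a list of three; "rotation": the turn, a rotation vector about the tool's x, y, z in rad, a list of three. A call has 1 to 20 rows; each row is the pose to reach, as a shift and turn from the pose measured when the call began, along the tool's axes at that moment; what a row does not reach only later rows make up. A row lasts 1/8 s, in which the tool goes at most 62.5 mm and 10.7 degrees, less where a joint would pass 70% of its speed; a pose out of reach is approached as far as the arm can. A call with a gripper value outside its range is refused whole. "jaw" is the opening, from -1 (shut) to 1 (fully open), so that 0 is half open, set as the call begins (left out, the last holds). The fingers move at their own pace and stop on an object; "force" is the grip in N (left out, the last holds). Time passes only in rows, so rows that repeat a pose let the fingers close. It gives the time, the measured TCP pose, the force and the opening at its end, in the units of the state.
- get_state(): the state, without advancing time (a new reading comes with each control period).
- get_image(name): name is "scene" or "top"; returns a dict with "frame" (384x512x3 uint8, blue, green, red), "mtx" (3x3 intrinsics, pixels), "rvec" (rotation vector, rad) and "tvec" (3), from world to camera coordinates, as OpenCV has them. Camera axes: x right, y down, z forward; pixel columns grow to the right and rows downward; lengths in m; the calibration is good to about 2 mm. A picture is of the moment at which its call begins. There is no depth.
- finish_job(): hands the job in, once; it reports no verdict.
The state is a dict: "time_s": time; "joint_pos": joint angles; "qvel": joint speeds; "tau": joint torques, N m; "ee_pos": TCP position; "eef_rot": TCP orientation; "wrist_force": force on the tool from outside, world axes, zero at the start; "ft_torque": the same for the moment, N m; "gripper_width": finger opening in m.
Only numpy, scipy, OpenCV 4.12 (cv2) and the standard library are available. Lean on these libraries where they do the work, as an engineer would, in place of code of your own. Each camera call takes 0.05 s, during which the arm holds its last target.

## Working session

There is one attempt and no reset: what is moved stays moved. The work goes in short steps, Python scripts to look and compute and a tool call to move; the robot and the scene stay as the last step left them, time stands still between calls to the robot, and variables do not carry over. Pictures are saved under pics/ and viewed, and the job is handed in when it is done.

Besides the shell and the picture viewer there is one more tool, called as name(argument=value, ...), one argument or row to a line, values as JSON. move_arm: Moves the arm, as the interface text tells. Its arguments: {"type":"object","properties":{"plan":{"type":"array"},"jaw":{"type":"number"},"force":{"type":"number"}},"required":["plan"]}

```bash
ls; mkdir -p pics; cat > h.py <<'E'
import numpy as np, cv2
from plant import get_state,get_image,finish_job,grip_depth
def ray(im,uv):
    R,_=cv2.Rodrigues(np.array(im['rvec'],float)); t=np.array(im['tvec'],float).reshape(3)
    K=np.array(im['mtx'],float)
    p=np.linalg.inv(K)@np.array([uv[0],uv[1],1.0]); return -R.T@t, R.T@p
def onz(im,uv,z):
    c,d=ray(im,uv); return c+d*(z-c[2])/d[2]
def proj(im,P):
    return cv2.projectPoints(np.array(P,float).reshape(-1,3),np.array(im['rvec'],float),np.array(im['tvec'],float),np.array(im['mtx'],float),None)[0].reshape(-1,2)
def tri(im1,uv1,im2,uv2):
    c1,d1=ray(im1,uv1);c2,d2=ray(im2,uv2)
    A=np.stack([d1,-d2],1);s=np.linalg.lstsq(A,c2-c1,rcond=None)[0]
    a=c1+s[0]*d1;b=c2+s[1]*d2
    return (a+b)/2,np.linalg.norm(a-b)
def snap(name,fn,roi=None,scale=1):
    im=get_image(name);f=im['frame']
    if roi: f=f[roi[1]:roi[3],roi[0]:roi[2]]
    cv2.imwrite('pics/'+fn,cv2.resize(f,None,fx=scale,fy=scale,interpolation=cv2.INTER_CUBIC));return im
E
python3 - <<'E'
from h import *
import pickle
s=get_state();print(s,grip_depth)
ims={n:snap(n,n+'0.png',scale=1.5) for n in('scene','top')}
pickle.dump(ims,open('im0.pkl','wb'))
for n,i in ims.items():print(n,i['mtx'],ray(i,(256,192)))
E
```

```text
pics
{'time_s': 0.0, 'joint_pos': array([-51.2106195 ,  28.75286779, -24.45415477,  88.89224118,
        12.65171272,  65.22096752, -12.04701123]), 'qvel': array([-0.00936798, -0.06831676,  0.06809079, -0.00115977,  0.02474842,
       -0.08463906, -0.05919227]), 'tau': array([-9.42809893e-04, -5.66585612e+01, -5.81688434e+00, -2.79102802e+01,
       -6.87182439e-02,  3.10976570e-02,  2.09308114e-04]), 'ee_pos': array([0.26111152, 0.59446828, 0.22568433]), 'eef_rot': array([[-9.15645036e-01,  4.01986906e-01, -8.34137968e-04],
       [ 4.01987768e-01,  9.15643319e-01, -1.77407270e-03],
       [ 5.06188609e-05, -1.95973413e-03, -9.99998078e-01]]), 'wrist_force': array([ 0.06374682,  0.01769182, -0.04220641]), 'ft_torque': array([ 0.05261026, -0.038217  ,  0.03505001]), 'gripper_width': 0.0920704266072561} 0.0188
scene [[352.52295299   0.         259.76613128]
 [  0.         352.52295299 191.42431547]
 [  0.           0.           1.        ]] (array([1.053277  , 0.38383198, 0.81516843]), array([-0.52530868, -0.48825205, -0.69697742]))
top [[358.84791661   0.         253.76796778]
 [  0.         358.84791661 190.88319063]
 [  0.           0.           1.        ]] (array([ 0.38879631, -0.05696088,  1.06915516]), array([ 0.14856733, -0.01033669, -0.98887273]))
```

View pics/scene0.png

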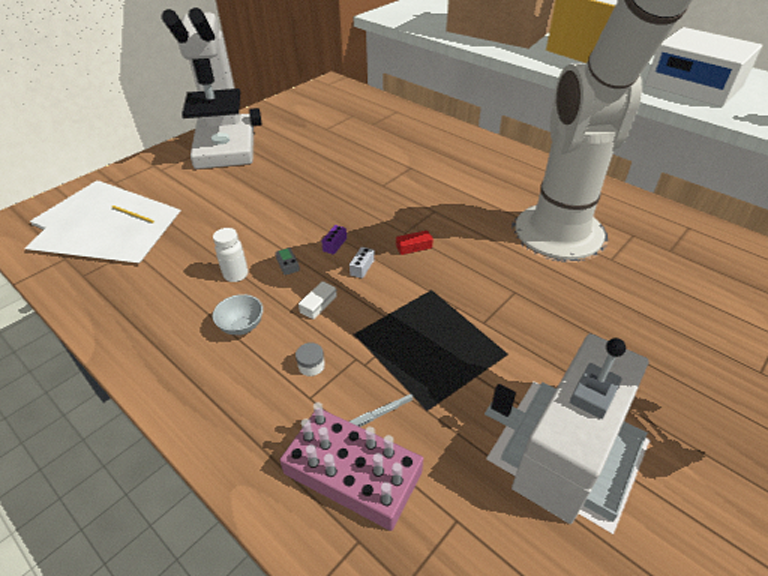

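View pics/top0.png

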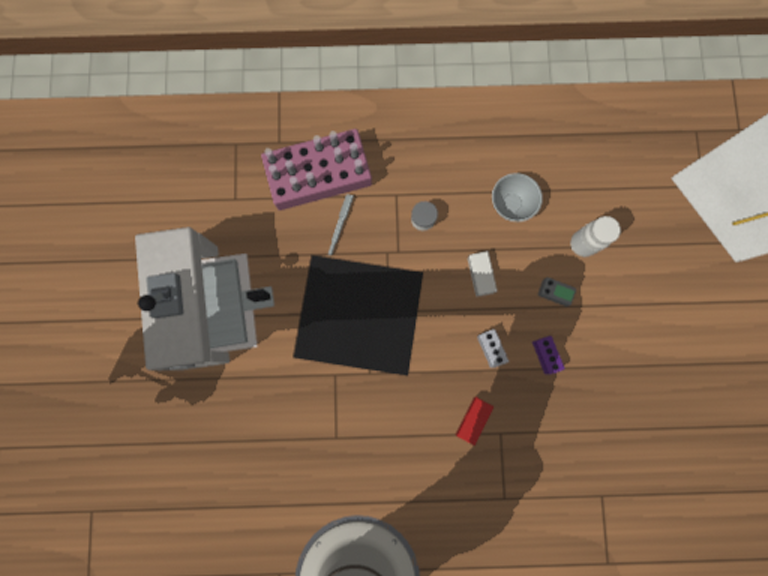

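Both views show all five items. In the top view (at 1.5x): forceps (342,224), pot (424,215), slide box (482,273), block (492,348) and timer (558,291). The decoys are the red box at (475,420) and the purple block at (548,355). The mat is at (358,315). The tray is at (225,303) with its fin at (260,296) pointing right, and the switch ball is at (147,302). Next I'll measure from crops.

```bash
python3 - <<'E'
from h import *
import pickle
ims=pickle.load(open('im0.pkl','rb'))
def crop(n,x0,y0,x1,y1,s,fn):
    f=ims[n]['frame'][y0:y1,x0:x1]; f=cv2.resize(f,None,fx=s,fy=s,interpolation=cv2.INTER_CUBIC)
    for x in range((x0//10+1)*10,x1,10): cv2.putText(f,str(x),((x-x0)*s,8),0,.3,(0,255,255),1); cv2.line(f,((x-x0)*s,10),((x-x0)*s,14),(0,255,255),1)
    for y in range((y0//10+1)*10,y1,10): cv2.putText(f,str(y),(0,(y-y0)*s+3),0,.3,(0,255,255),1)
    cv2.imwrite('pics/'+fn,f)
crop('top',80,140,200,260,5,'c_top_hood.png')
crop('scene',310,215,450,360,4,'c_sc_hood.png')
crop('top',200,120,400,300,4,'c_top_obj.png')
crop('scene',170,140,300,290,4,'c_sc_obj.png')
E
```

```text
(no output)
```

View pics/c_top_hood.png

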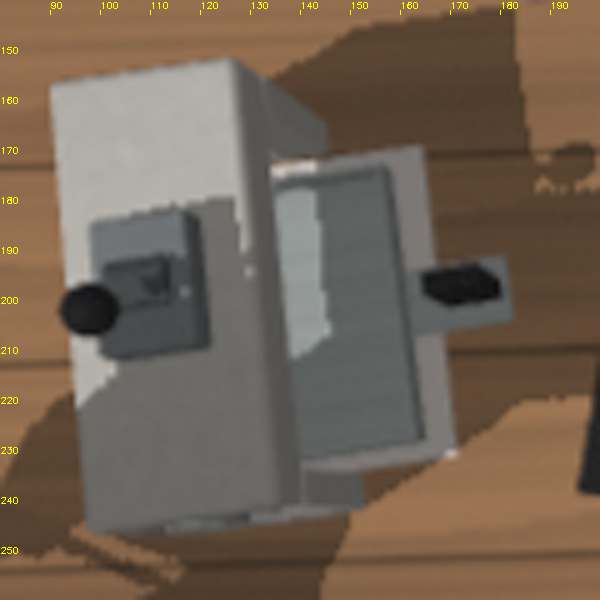

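View pics/c_sc_hood.png

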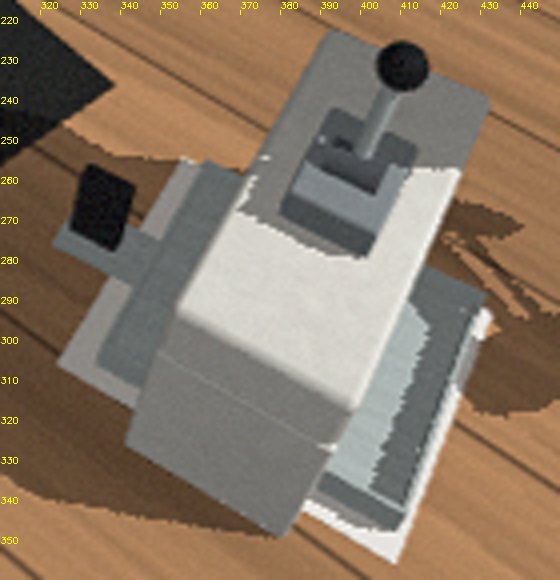

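View pics/c_top_obj.png

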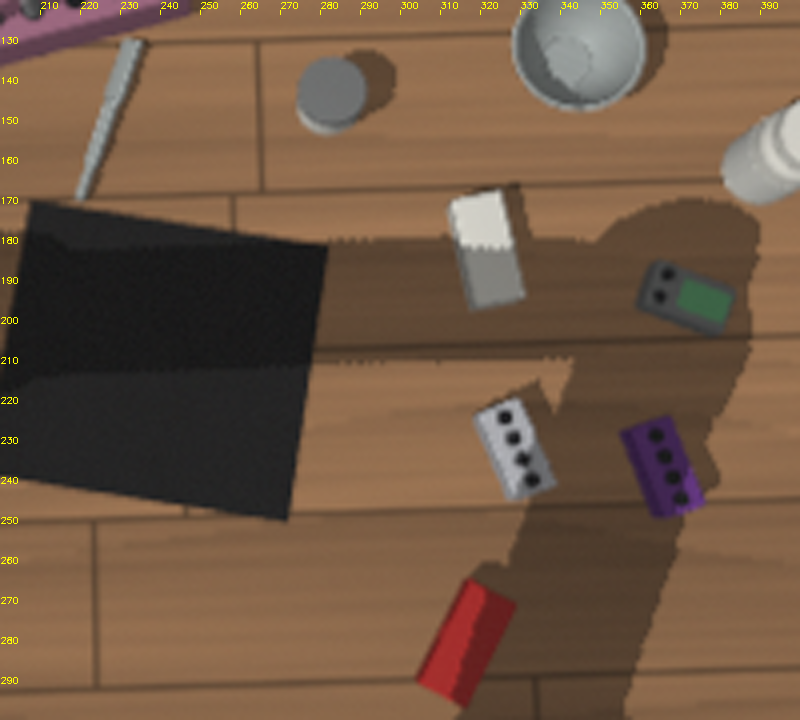

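View pics/c_sc_obj.png

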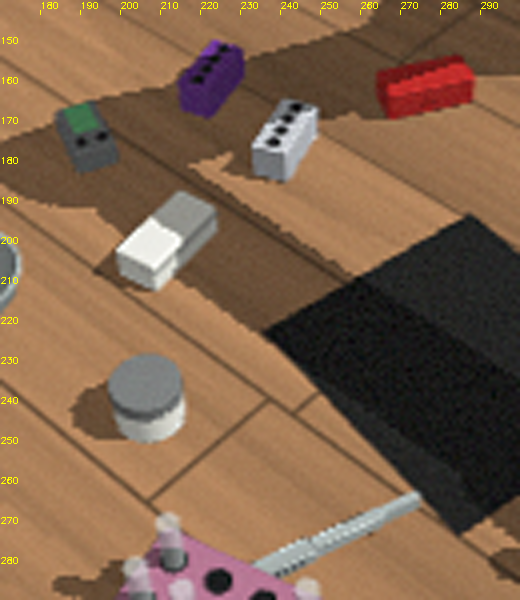

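```bash
python3 - <<'E'
from h import *
import pickle
ims=pickle.load(open('im0.pkl','rb'));T=ims['top'];S=ims['scene']
th=lambda x,y:(80+x/5,140+y/5); sh=lambda x,y:(310+x/4,215+y/4)
to=lambda x,y:(200+x/4,120+y/4); so=lambda x,y:(170+x/4,140+y/4)
np.set_printoptions(precision=4,suppress=True)
print('tile top',[onz(T,th(*p),0)[:2] for p in[(422,145),(455,455)]])
print('tile sc',[onz(S,sh(*p),0)[:2] for p in[(185,157),(58,362),(397,563)]])
print('housing top',[onz(T,th(*p),.158)[:2] for p in[(50,85),(232,58),(272,508),(88,530)]])
print('housing sc',[onz(S,sh(*p),.158)[:2] for p in[(180,312),(352,408),(490,100),(333,30)]])
print('pan rim top z25',[onz(T,th(*p),.025)[:2] for p in[(385,165),(424,438)]])
print('pan rim sc z25',[onz(S,sh(*p),.025)[:2] for p in[(400,520),(487,295)]])
print('ball',tri(T,th(90,309),S,sh(402,67)))
print('fin top T',[onz(T,th(*p),.066)[:2] for p in[(420,285),(480,265),(500,300)]])
print('fin',tri(T,th(422,283),S,sh(88,163)), 'sc',[onz(S,sh(*p),.066)[:2] for p in[(88,163),(135,182)]])
m=[onz(T,p,0)[:2] for p in[to(32,200),to(328,246),to(288,522)]]
print('mat',m)
print('mat sc',[onz(S,so(470,215),0)[:2],onz(S,so(265,330),0)[:2],onz(S,so(462,535),0)[:2],])
# objects top faces
for n,tc,sc in [('slide',[(450,205),(503,190),(525,297),(470,310)],[(118,250),(160,270),(217,215),(178,192)]),
 ('block',[(474,415),(520,397),(556,485),(513,500)],[(253,148),(285,155),(318,112),(290,99)]),
 ('timer',[(655,262),(735,290),(722,333),(638,305)],[(55,110),(95,103),(118,150),(80,158)])]:
  a=np.mean([to(*p) for p in tc],0);b=np.mean([so(*p) for p in sc],0)
  print(n,tri(T,a,S,b)); z=tri(T,a,S,b)[0][2]
  q=np.array([onz(T,to(*p),z)[:2] for p in tc]);print(q.mean(0),[np.linalg.norm(q[i]-q[i-1]) for i in range(4)],[np.degrees(np.arctan2(*(q[i]-q[i-1])[::-1])) for i in range(4)])
  q=np.array([onz(S,so(*p),z)[:2] for p in sc]);print(q.mean(0),[np.linalg.norm(q[i]-q[i-1]) for i in range(4)],[np.degrees(np.arctan2(*(q[i]-q[i-1])[::-1])) for i in range(4)])
print('pot',tri(T,to(332,91),S,so(146,385)))
print('forceps ends T',[onz(T,to(*p),.012)[:2] for p in[(135,40),(81,198)]],'S',[onz(S,so(*p),.012)[:2] for p in[(258,568),(418,495)]])
E
```

```text
tile top [array([0.6283, 0.2084]), array([0.44  , 0.1872])]
tile sc [array([0.4389, 0.1915]), array([0.6268, 0.2126]), array([0.6022, 0.4231])]
housing top [array([0.6306, 0.3633]), array([0.6423, 0.2688]), array([0.4086, 0.2429]), array([0.4003, 0.335 ])]
housing sc [array([0.6447, 0.2771]), array([0.6346, 0.3669]), array([0.4049, 0.3411]), array([0.4155, 0.2477])]
pan rim top z25 [array([0.6112, 0.224 ]), array([0.4491, 0.1995])]
pan rim sc z25 [array([0.5931, 0.413 ]), array([0.4249, 0.3927])]
ball (array([0.4999, 0.3026, 0.2438]), np.float64(0.003356749585083565))
fin top T [array([0.5328, 0.1924]), array([0.5433, 0.1586]), array([0.523 , 0.1473])]
fin (array([0.5377, 0.1771, 0.0822]), np.float64(0.023559261595404984)) sc [array([0.5339, 0.1629]), array([0.5265, 0.1933])]
mat [array([0.6213, 0.0758]), array([ 0.5792, -0.1478]), array([ 0.3742, -0.1099])]
mat sc [array([ 0.3764, -0.1036]), array([ 0.5775, -0.1429]), array([0.6195, 0.0827])]
slide (array([ 0.5675, -0.2621,  0.0201]), np.float64(0.004272624730337086))
[ 0.5691 -0.2638] [np.float64(0.0800212123312017), np.float64(0.0
[... 1266 characters left out ...]
oat64(0.06195241159723047), np.float64(0.03400300289108661), np.float64(0.06445910942420369)] [np.float64(-25.248108401263586), np.float64(-111.51939771143893), np.float64(158.83305095085612), np.float64(69.46397514175979)]
[ 0.5268 -0.4064] [np.float64(0.06999422008612861), np.float64(0.035069659328330484), np.float64(0.06817772964106789), np.float64(0.03242442385213848)] [np.float64(-112.1426188471775), np.float64(147.02948592619435), np.float64(65.86711820895316), np.float64(-30.53170995810358)]
pot (array([ 0.6895, -0.1512,  0.0322]), np.float64(0.0040601682164656434))
forceps ends T [array([ 0.7414, -0.0057]), array([0.6192, 0.0374])] S [array([0.7326, 0.0037]), array([0.6211, 0.0453])]
```

```bash
cat >> h.py <<'E'
from scipy.spatial.transform import Rotation as Ro
def down(a):
    a=np.radians(a);y=np.array([np.cos(a),np.sin(a),0]);z=np.array([0,0,-1.]);return np.stack([np.cross(y,z),y,z],1)
def delta(p,a,s=None,flip=True):
    """target TCP pos, yaw (deg) of tool y axis -> rows numbers"""
    s=s or get_state();R=s['eef_rot'];best=None
    for b in ((a,a+180) if flip else (a,)):
        rv=Ro.from_matrix(R.T@down(b)).as_rotvec()
        if best is None or np.linalg.norm(rv)<np.linalg.norm(best[1]): best=(b,rv)
    l=R.T@(np.array(p)-s['ee_pos'])*100
    print('yaw',best[0]%360,'lin',np.round(l,2),'rot',np.round(best[1],3),'n>=',round(max(np.linalg.norm(l)/6.25,np.degrees(np.linalg.norm(best[1]))/10.7),1))
def st():
    s=get_state();R=s['eef_rot'];print('t',round(s['time_s'],2),'p',np.round(s['ee_pos'],4),'yaw',round(np.degrees(np.arctan2(R[1,1],R[0,1])),1),'F',np.round(s['wrist_force'],1),'w',round(s['gripper_width'],4),'j',np.round(s['joint_pos'],0));return s
E
python3 - <<'E'
from h import *
st();delta([.261,.594,.33],66.3);delta([.535,.175,.33],6.4);delta([.535,.175,.10],6.4)
E
```

```text
t 0.1 p [0.2611 0.5946 0.2258] yaw 66.3 F [-0.5 -0.1 -0.1] w 0.0918 j [-51.  29. -24.  89.  13.  65. -12.]
yaw 66.3 lin [-1.000e-02 -7.000e-02 -1.042e+01] rot [-0.002 -0.    -0.   ] n>= 1.7
yaw 6.4 lin [-41.94 -27.42 -10.38] rot [-2.000e-03  1.000e-03  1.045e+00] n>= 8.2
yaw 6.4 lin [-41.94 -27.38  12.62] rot [-2.000e-03  1.000e-03  1.045e+00] n>= 8.3
```

move_arm(
  plan=[
    {"linear": [0,0,-6],"rotation": [0,0,0]},
    {"linear": [0,0,-10.4],"rotation": [0,0,0.1]},
    {"linear": [-4,-2.7,-10.4],"rotation": [0,0,0.2]},
    {"linear": [-9,-5.9,-10.4],"rotation": [0,0,0.3]},
    {"linear": [-14,-9.2,-10.4],"rotation": [0,0,0.45]},
    {"linear": [-19,-12.4,-10.4],"rotation": [0,0,0.6]},
    {"linear": [-24,-15.7,-10.4],"rotation": [0,0,0.75]},
    {"linear": [-29,-19,-10.4],"rotation": [0,0,0.9]},
    {"linear": [-34,-22.2,-10.4],"rotation": [0,0,1.045]},
    {"linear": [-39,-25.5,-10.4],"rotation": [0,0,1.045]},
    {"linear": [-42,-27.4,-10.4],"rotation": [0,0,1.045]},
    {"linear": [-42,-27.4,-5],"rotation": [0,0,1.045]},
    {"linear": [-42,-27.4,1],"rotation": [0,0,1.045]},
    {"linear": [-42,-27.4,7],"rotation": [0,0,1.045]},
    {"linear": [-42,-27.4,10],"rotation": [0,0,1.045]},
    {"linear": [-42,-27.4,10],"rotation": [0,0,1.045]},
  ],
  jaw=1,
  force=40,
)

```text
time_s: 2.1
ee_pos: [0.5329, 0.1738, 0.1233]
eef_rot: [[-0.112, 0.994, -0.007], [0.994, 0.112, -0.004], [-0.003, -0.007, -1.0]]
wrist_force: [-0.2, -0.3, 0.7]
gripper_width: 0.0917
```

```bash
python3 - <<'E'
from h import *
st();delta([.535,.175,.031],6.4)
t=snap('top','t1.png',(60,100,260,260),4);s=snap('scene','s1.png',(270,170,470,320),4)
p=get_state()['ee_pos'];print(proj(t,p),proj(s,p))
E
```

```text
t 2.1 p [0.5329 0.1738 0.1233] yaw 6.4 F [-0.2 -0.3  0.7] w 0.0917 j [-19.  25.  -3. 107.   2.  48. -16.]
yaw 6.4 lin [0.13 0.29 9.23] rot [-0.007  0.003  0.001] n>= 1.5
[[164.94039608 192.53662186]] [[339.09189878 244.13203913]]
```

View pics/s1.png

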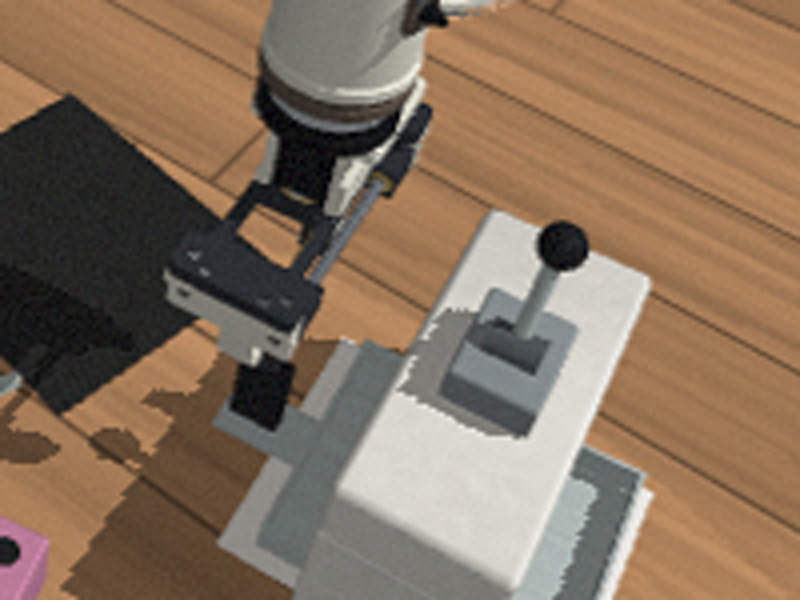

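View pics/t1.png

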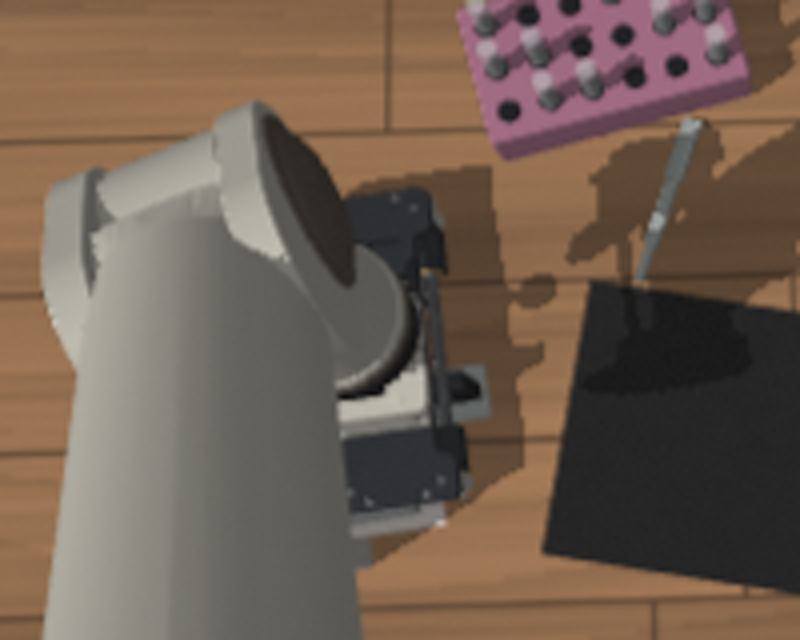

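The gripper is over the fin, with the jaws across hood x. I'll descend and close.

move_arm(
  plan=[
    {"linear": [0.1,0.3,4],"rotation": [-0.007,0.003,0]},
    {"linear": [0.1,0.3,7],"rotation": [-0.007,0.003,0]},
    {"linear": [0.1,0.3,9.2],"rotation": [-0.007,0.003,0]},
    {"linear": [0.1,0.3,9.2],"rotation": [-0.007,0.003,0]},
    {"linear": [0.1,0.3,9.2],"rotation": [-0.007,0.003,0]},
  ],
)

```text
time_s: 2.82
ee_pos: [0.5405, 0.1767, 0.037]
eef_rot: [[-0.112, 0.994, 0.01], [0.994, 0.112, 0.004], [0.003, 0.01, -1.0]]
wrist_force: [-0.3, 0.3, 0.5]
gripper_width: 0.0918
```

move_arm(
  plan=[
    {"linear": [0,0,0],"rotation": [0,0,0]},
    {"linear": [0,0,0],"rotation": [0,0,0]},
    {"linear": [0,0,0],"rotation": [0,0,0]},
    {"linear": [0,0,0],"rotation": [0,0,0]},
    {"linear": [0,0,0],"rotation": [0,0,0]},
    {"linear": [0,0,0],"rotation": [0,0,0]},
    {"linear": [0,0,0],"rotation": [0,0,0]},
    {"linear": [0,0,0],"rotation": [0,0,0]},
  ],
  jaw=-1,
  force=40,
)

```text
time_s: 3.82
ee_pos: [0.5396, 0.1766, 0.0368]
eef_rot: [[-0.112, 0.994, 0.008], [0.994, 0.112, 0.003], [0.002, 0.008, -1.0]]
wrist_force: [-3.6, -1.2, 1.4]
gripper_width: 0.0163
```

```bash
python3 - <<'E'
from h import *
st()
t=snap('top','t2.png',(60,100,260,260),4);s=snap('scene','s2.png',(270,170,470,320),4)
# final goal: mat centre - .133*mat y
c=np.array([.4978,-.0138]);y=np.array([.1837,.983])
g=c-.133*y;print(g);delta([g[0],g[1],get_state()['ee_pos'][2]],-10.6)
E
```

```text
t 3.83 p [0.5396 0.1766 0.0368] yaw 6.4 F [-3.6 -1.2  1.4] w 0.0163 j [-19.  33.  -2. 109.   2.  38. -16.]
[ 0.4733679 -0.144539 ]
yaw 349.4 lin [-31.16 -10.19  -0.14] rot [ 0.007 -0.003  0.298] n>= 5.2
```

View pics/s2.png

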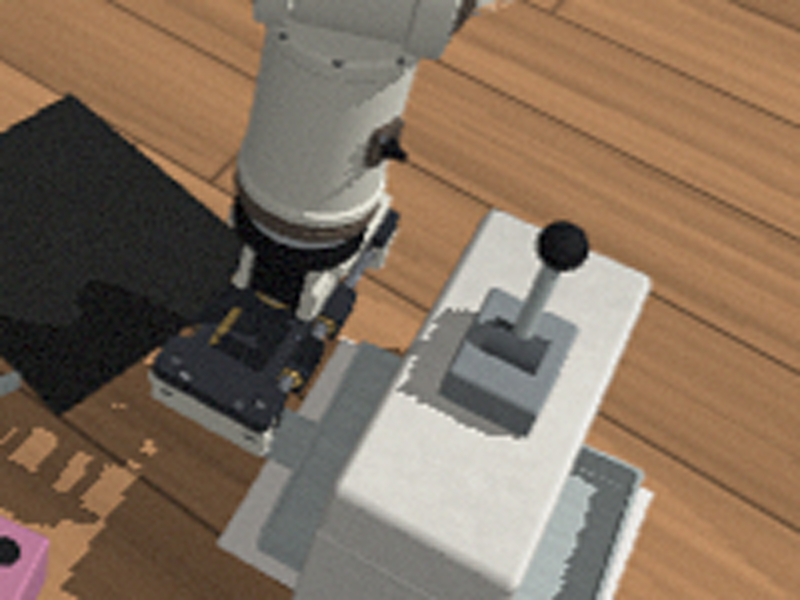

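move_arm(
  plan=[
    {"linear": [-0.7,0,0.05],"rotation": [0,0,0]},
    {"linear": [-1.4,0,0.1],"rotation": [0,0,0]},
    {"linear": [-2.1,0,0.1],"rotation": [0,0,0]},
    {"linear": [-2.8,0,0.1],"rotation": [0,0,0]},
  ],
  force=25,
)

```text
time_s: 4.42
ee_pos: [0.5438, 0.1513, 0.0367]
eef_rot: [[-0.114, 0.993, 0.01], [0.994, 0.114, 0.006], [0.005, 0.011, -1.0]]
wrist_force: [-0.4, 5.6, 3.9]
gripper_width: 0.014
```

```bash
python3 - <<'E'
from h import *
st()
E
```

```text
t 4.42 p [0.5438 0.1513 0.0367] yaw 6.5 F [-0.4  5.6  3.9] w 0.014 j [-16.  33.  -3. 110.   2.  37. -13.]
```

move_arm(
  plan=[
    {"linear": [-1.2,0.0,0],"rotation": [0,0,0]},
    {"linear": [-2.6,0.0,0],"rotation": [0,0,0]},
    {"linear": [-4.0,0.0,0],"rotation": [0,0,0]},
    {"linear": [-5.4,0.0,0],"rotation": [0,0,0]},
    {"linear": [-6.8,0.0,0],"rotation": [0,0,0]},
  ],
)

```text
time_s: 5.05
ee_pos: [0.552, 0.0832, 0.0367]
eef_rot: [[-0.113, 0.993, 0.011], [0.994, 0.113, 0.007], [0.006, 0.012, -1.0]]
wrist_force: [-0.0, 5.9, 3.1]
gripper_width: 0.014
```

```bash
python3 - <<'E'
from h import *
st()
t=snap('top','t3.png',scale=1.5)
E
```

```text
t 5.05 p [0.552  0.0832 0.0367] yaw 6.5 F [-0.   5.9  3.1] w 0.014 j [ -9.  32.  -3. 111.   2.  37.  -6.]
```

View pics/t3.png

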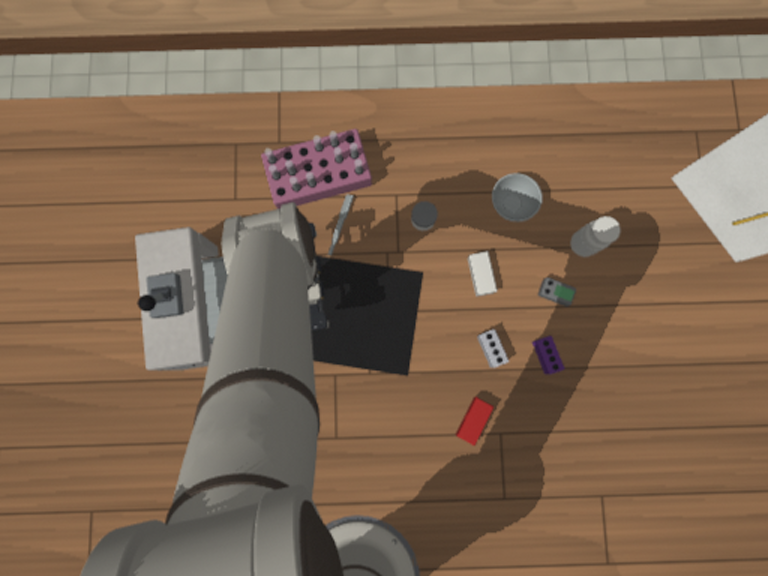

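move_arm(
  plan=[
    {"linear": [-1.3,-0.05,0],"rotation": [0,0,0]},
    {"linear": [-2.7,-0.1,0],"rotation": [0,0,0]},
    {"linear": [-4.1,-0.15,0],"rotation": [0,0,0]},
    {"linear": [-5.5,-0.2,0],"rotation": [0,0,0]},
    {"linear": [-6.5,-0.4,0],"rotation": [0,0,0]},
    {"linear": [-7.5,-1.2,0],"rotation": [0,0,0]},
    {"linear": [-8.5,-2.2,0],"rotation": [0,0,0]},
    {"linear": [-9.5,-3.2,0],"rotation": [0,0,0]},
  ],
)

```text
time_s: 6.1
ee_pos: [0.5311, -0.0184, 0.0363]
eef_rot: [[-0.111, 0.994, 0.013], [0.994, 0.111, 0.005], [0.004, 0.013, -1.0]]
wrist_force: [2.9, 3.2, 2.5]
gripper_width: 0.0144
```

```bash
python3 - <<'E'
from h import *
s=st()
delta([.4734,-.1445,s['ee_pos'][2]],-10.6)
t=snap('top','t4.png',scale=1.5);snap('scene','s4.png',scale=1.5)
E
```

```text
t 6.1 p [ 0.5311 -0.0184  0.0363] yaw 6.4 F [2.9 3.2 2.5] w 0.0144 j [  1.  30.  -3. 114.   2.  35.   4.]
yaw 349.4 lin [-11.9   -7.13  -0.14] rot [ 0.012 -0.006  0.296] n>= 2.2
```

View pics/s4.png

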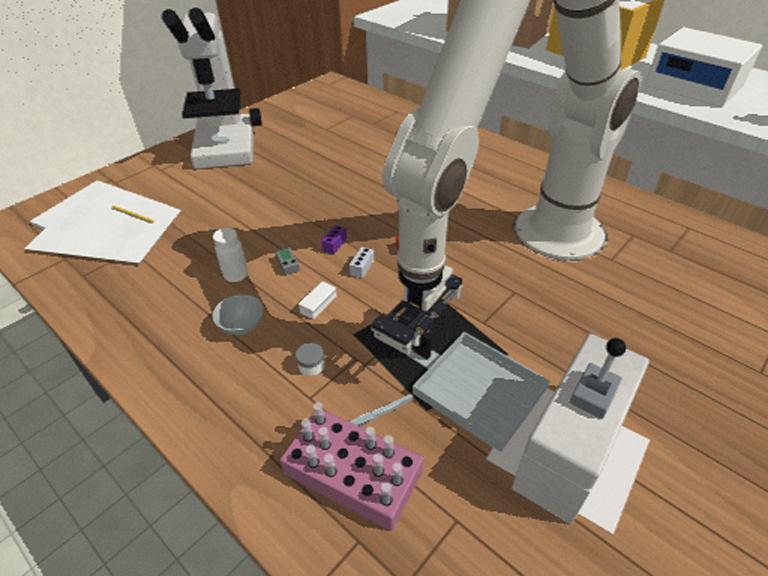

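The tray is clear of the hood, and its corner at (415,398) is close to the forceps tip at (410,398). I'll go sideways first, then back and turn.

move_arm(
  plan=[
    {"linear": [0,-1.2,0],"rotation": [0,0,0]},
    {"linear": [-0.2,-2.6,0],"rotation": [0,0,0]},
    {"linear": [-0.8,-4.0,0],"rotation": [0,0,0]},
    {"linear": [-1.8,-5.2,0],"rotation": [0,0,0]},
    {"linear": [-3.2,-6.0,0],"rotation": [0,0,0]},
    {"linear": [-4.6,-6.6,0],"rotation": [0,0,0.04]},
    {"linear": [-6.0,-7,0],"rotation": [0,0,0.08]},
    {"linear": [-7.4,-7.1,0],"rotation": [0,0,0.12]},
    {"linear": [-8.8,-7.1,0],"rotation": [0,0,0.16]},
    {"linear": [-10.2,-7.1,0],"rotation": [0,0,0.2]},
    {"linear": [-11.4,-7.1,0],"rotation": [0,0,0.25]},
    {"linear": [-11.9,-7.1,0],"rotation": [0,0,0.3]},
    {"linear": [-11.9,-7.1,0],"rotation": [0,0,0.3]},
  ],
)

```text
time_s: 7.82
ee_pos: [0.4709, -0.1436, 0.036]
eef_rot: [[0.187, 0.982, 0.008], [0.982, -0.187, 0.006], [0.008, 0.007, -1.0]]
wrist_force: [-0.5, 6.0, 15.5]
gripper_width: 0.0137
```

```bash
python3 - <<'E'
from h import *
s=st()
delta([.4734,-.1445,s['ee_pos'][2]],-10.6)
t=snap('top','t5.png',scale=1.5);snap('scene','s5.png',scale=1.5)
E
```

```text
t 7.83 p [ 0.4709 -0.1436  0.036 ] yaw -10.8 F [-0.5  6.  15.5] w 0.0137 j [ 13.  28.   2. 120.  -3.  32.   6.]
yaw 349.4 lin [-0.04  0.26  0.  ] rot [ 0.007 -0.008 -0.003] n>= 0.1
```

View pics/s5.png

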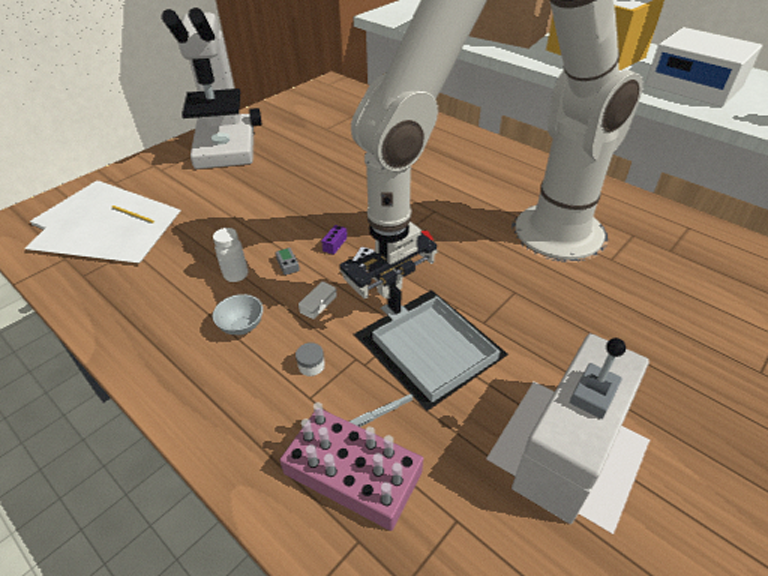

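View pics/t5.png

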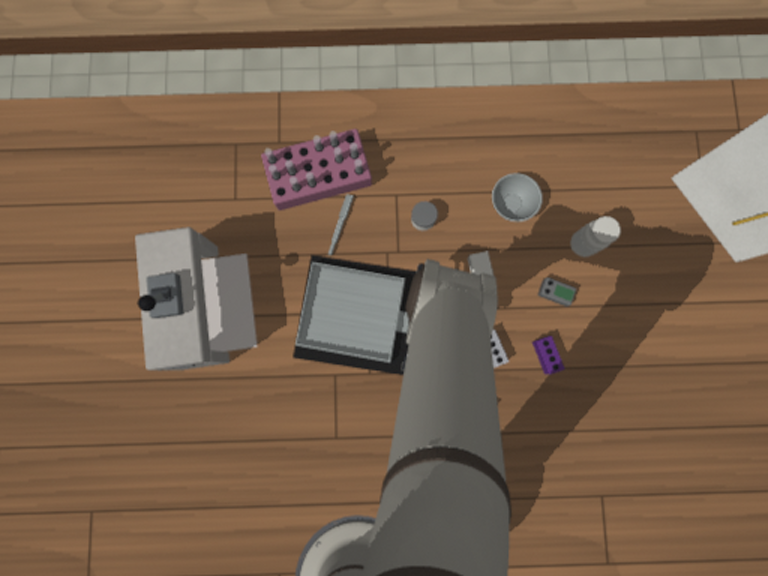

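move_arm(
  plan=[
    {"linear": [0,0,0],"rotation": [0,0,0]},
    {"linear": [0,0,0],"rotation": [0,0,0]},
    {"linear": [0,0,0],"rotation": [0,0,0]},
    {"linear": [0,0,0],"rotation": [0,0,0]},
    {"linear": [0,0,-2],"rotation": [0,0,0]},
    {"linear": [0,0,-6],"rotation": [0,0,0]},
    {"linear": [0,0,-11],"rotation": [0,0,0]},
    {"linear": [0,0,-15],"rotation": [0,0,0]},
    {"linear": [0,0,-15],"rotation": [0,0,0]},
  ],
  jaw=1,
)

```text
time_s: 9.05
ee_pos: [0.472, -0.1454, 0.1893]
eef_rot: [[0.187, 0.982, 0.015], [0.982, -0.187, 0.004], [0.007, 0.014, -1.0]]
wrist_force: [0.2, 0.1, -0.2]
gripper_width: 0.0916
```

```bash
python3 - <<'E'
from h import *
s=st()
# slidebox: jaw across short side: yaw = 9+90 or -81
delta([.5675,-.262,.15],99);delta([.5675,-.262,.008],99)
t=snap('top','t6.png',(180,150,420,300),3);snap('scene','s6.png',(160,130,400,290),3)
E
```

```text
t 9.05 p [ 0.472  -0.1454  0.1893] yaw -10.8 F [ 0.2  0.1 -0.2] w 0.0916 j [ 12.  13.   3. 114.  -1.  52.   5.]
yaw 279 lin [-9.7  11.5   4.02] rot [ 0.008 -0.015  1.226] n>= 6.6
yaw 279 lin [-9.8  11.3  18.22] rot [ 0.008 -0.015  1.226] n>= 6.6
```

View pics/s6.png

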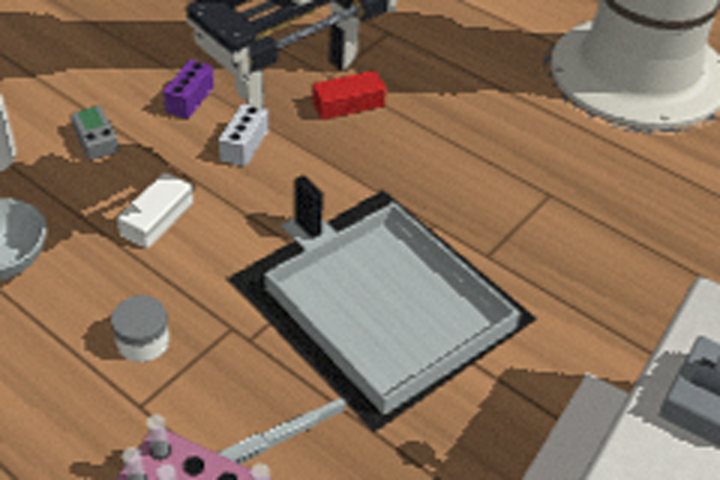

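View pics/t6.png

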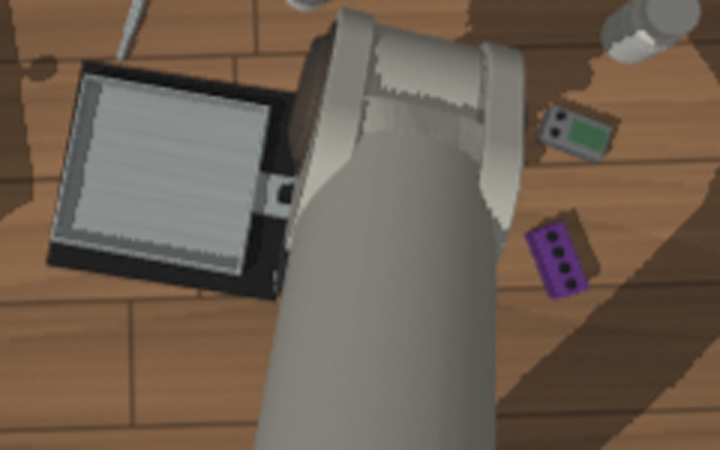

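```bash
python3 - <<'E'
from h import *
np.set_printoptions(precision=4,suppress=True)
T=get_image('top');S=get_image('scene')
q=np.array([onz(T,(180+x/3,150+y/3),.025)[:2] for x,y in[(82,72),(52,242),(243,275),(270,105)]])+[-.0007,.002]
qs=np.array([onz(S,(160+x/3,130+y/3),.025)[:2] for x,y in[(384,393),(520,312),(388,204),(263,275)]])+[.0007,-.002]
c=np.array([.4978,-.0138]);y=np.array([.1837,.983]);x=np.array([.983,-.1837])
for a in(q,qs): print(a, a.mean(0)); print((a-c)@np.stack([x,y],1))
# mat corners remeasured
m=np.array([onz(T,(180+u/3,150+v/3),0)[:2] for u,v in[(82,60),(47,265)]])+[-.0007,.002];print((m-c)@np.stack([x,y],1))
m=np.array([onz(S,(160+u/3,130+v/3),0)[:2] for u,v in[(375,428),(535,318),(382,192),(231,277)]])+[.0007,-.002];print((m-c)@np.stack([x,y],1))
E
```

```text
[[ 0.6031  0.0768]
 [ 0.4368  0.1073]
 [ 0.3999 -0.0759]
 [ 0.5646 -0.1078]] [0.5011 0.0001]
[[ 0.0869  0.1084]
 [-0.0822  0.1078]
 [-0.0848 -0.079 ]
 [ 0.083  -0.0801]]
[[ 0.5982  0.0702]
 [ 0.4402  0.11  ]
 [ 0.4091 -0.0744]
 [ 0.5681 -0.1057]] [0.5039 0.    ]
[[ 0.0833  0.101 ]
 [-0.0794  0.1111]
 [-0.0761 -0.0759]
 [ 0.086  -0.0774]]
[[ 0.1036  0.1146]
 [-0.1047  0.1127]]
[[ 0.1018  0.112 ]
 [-0.103   0.1133]
 [-0.1006 -0.1119]
 [ 0.101  -0.1133]]
```

The pan lies on the mat but sits about 13 mm towards mat +y, because the grip was off the fin's centre. I'll regrip at the fin's true place and pull it in.

```bash
python3 - <<'E'
from h import *
s=st();delta([.477,-.131,.12],-10.6);delta([.477,-.131,.03],-10.6)
E
```

```text
t 9.25 p [ 0.4685 -0.1442  0.1846] yaw -10.7 F [0.5 0.3 0.1] w 0.0917 j [ 12.  13.   3. 115.  -1.  52.   5.]
yaw 349.4 lin [1.41 0.56 6.48] rot [ 0.005 -0.008 -0.002] n>= 1.1
yaw 349.4 lin [ 1.34  0.52 15.48] rot [ 0.005 -0.008 -0.002] n>= 2.5
```

move_arm(
  plan=[
    {"linear": [1.4,0.5,5],"rotation": [0,0,0]},
    {"linear": [1.4,0.5,9],"rotation": [0,0,0]},
    {"linear": [1.4,0.5,12],"rotation": [0,0,0]},
    {"linear": [1.4,0.5,14.5],"rotation": [0,0,0]},
    {"linear": [1.4,0.5,15.1],"rotation": [0,0,0]},
    {"linear": [1.4,0.5,15.1],"rotation": [0,0,0]},
  ],
)

```text
time_s: 10.0
ee_pos: [0.4762, -0.1303, 0.0331]
eef_rot: [[0.186, 0.982, 0.004], [0.982, -0.186, 0.007], [0.008, 0.002, -1.0]]
wrist_force: [0.5, -0.0, 0.9]
gripper_width: 0.092
```

move_arm(
  plan=[
    {"linear": [0,0,0],"rotation": [0,0,0]},
    {"linear": [0,0,0],"rotation": [0,0,0]},
    {"linear": [0,0,0],"rotation": [0,0,0]},
    {"linear": [0,0,0],"rotation": [0,0,0]},
    {"linear": [0,0,0],"rotation": [0,0,0]},
    {"linear": [0,0,0],"rotation": [0,0,0]},
  ],
  jaw=-1,
)

```text
time_s: 10.75
ee_pos: [0.4762, -0.1302, 0.0331]
eef_rot: [[0.186, 0.982, 0.004], [0.982, -0.186, 0.007], [0.008, 0.003, -1.0]]
wrist_force: [0.1, -0.5, 0.7]
gripper_width: 0.0364
```

```bash
python3 - <<'E'
from h import *
st()
E
```

```text
t 10.75 p [ 0.4762 -0.1302  0.0331] yaw -10.7 F [ 0.1 -0.5  0.7] w 0.0364 j [ 11.  28.   2. 119.  -2.  33.   4.]
```

move_arm(
  plan=[
    {"linear": [0,0,0],"rotation": [0,0,0]},
    {"linear": [0,0,0],"rotation": [0,0,0]},
    {"linear": [0,0,0],"rotation": [0,0,0]},
    {"linear": [0,0,0],"rotation": [0,0,0]},
    {"linear": [-0.5,0,0],"rotation": [0,0,0]},
    {"linear": [-1.0,-0.1,0],"rotation": [0,0,0]},
    {"linear": [-1.4,-0.2,0],"rotation": [0,0,0]},
    {"linear": [-1.4,-0.2,0],"rotation": [0,0,0]},
    {"linear": [-1.4,-0.2,0],"rotation": [0,0,0]},
  ],
)

```text
time_s: 11.88
ee_pos: [0.4714, -0.1446, 0.033]
eef_rot: [[0.187, 0.982, 0.004], [0.982, -0.187, 0.006], [0.007, 0.003, -1.0]]
wrist_force: [0.9, -1.0, -2.0]
gripper_width: 0.0138
```

move_arm(
  plan=[
    {"linear": [0,0,0],"rotation": [0,0,0]},
    {"linear": [0,0,0],"rotation": [0,0,0]},
    {"linear": [0,0,0],"rotation": [0,0,0]},
    {"linear": [0,0,0],"rotation": [0,0,0]},
    {"linear": [0,0,-4],"rotation": [0,0,0]},
    {"linear": [0,0,-9],"rotation": [0,0,0]},
    {"linear": [0,0,-14],"rotation": [0,0,0]},
    {"linear": [0,0,-14],"rotation": [0,0,0]},
  ],
  jaw=1,
)

```text
time_s: 12.88
ee_pos: [0.4741, -0.1464, 0.1772]
eef_rot: [[0.187, 0.982, 0.013], [0.982, -0.187, 0.004], [0.007, 0.012, -1.0]]
wrist_force: [0.2, 0.3, 0.4]
gripper_width: 0.0889
```

```bash
python3 - <<'E'
from h import *
st()
T=get_image('top');snap('scene','s7.png',(160,130,400,290),3)
delta([.5675,-.262,.12],99);delta([.5675,-.262,.008],99)
E
```

```text
t 12.88 p [ 0.4741 -0.1464  0.1772] yaw -10.8 F [0.2 0.3 0.4] w 0.0889 j [ 12.  14.   3. 115.  -1.  50.   5.]
yaw 279 lin [-9.67 11.64  5.31] rot [-1.000e-03 -9.000e-03  1.225e+00] n>= 6.6
yaw 279 lin [-9.75 11.59 16.51] rot [-1.000e-03 -9.000e-03  1.225e+00] n>= 6.6
```

View pics/s7.png

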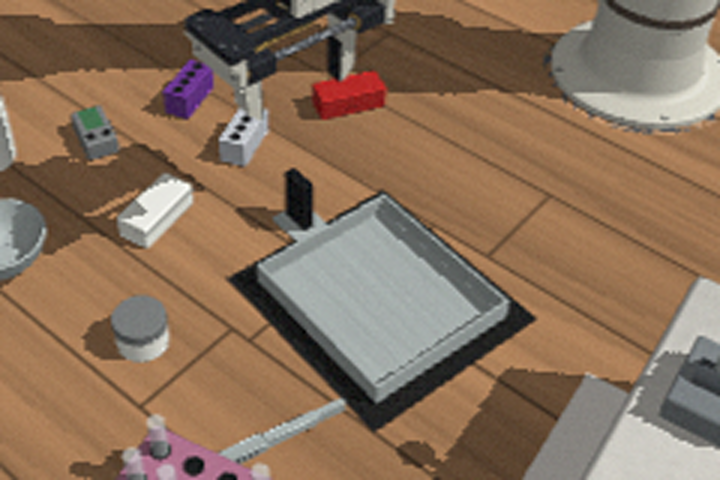

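The tray is now well inside the mat, with dark margin on all sides. Next is the slide box.

move_arm(
  plan=[
    {"linear": [-1.5,1.7,0],"rotation": [0,0,0.17]},
    {"linear": [-3.5,4,0],"rotation": [0,0,0.34]},
    {"linear": [-5.5,6.5,0],"rotation": [0,0,0.51]},
    {"linear": [-7.5,9,0],"rotation": [0,0,0.68]},
    {"linear": [-9,11,0],"rotation": [0,0,0.85]},
    {"linear": [-9.7,11.6,1],"rotation": [0,0,1.02]},
    {"linear": [-9.7,11.6,4],"rotation": [0,-0.01,1.19]},
    {"linear": [-9.7,11.6,8],"rotation": [0,-0.01,1.225]},
    {"linear": [-9.7,11.6,11],"rotation": [0,-0.01,1.225]},
    {"linear": [-9.7,11.6,11],"rotation": [0,-0.01,1.225]},
  ],
)

```text
time_s: 14.22
ee_pos: [0.5636, -0.2601, 0.0585]
eef_rot: [[0.988, 0.157, -0.01], [0.157, -0.988, 0.003], [-0.01, -0.004, -1.0]]
wrist_force: [-0.1, -0.1, 0.3]
gripper_width: 0.0915
```

```bash
python3 - <<'E'
from h import *
s=st();delta([.5675,-.262,.008],99)
snap('scene','s8.png',(140,110,340,260),4);snap('top','t8.png',(220,120,420,270),4)
E
```

```text
t 14.22 p [ 0.5636 -0.2601  0.0585] yaw -81.0 F [-0.1 -0.1  0.3] w 0.0915 j [ 10.  36.  16. 100. -13.  46. -48.]
yaw 279 lin [0.4  0.27 5.05] rot [-0.004  0.01   0.001] n>= 0.8
```

View pics/s8.png

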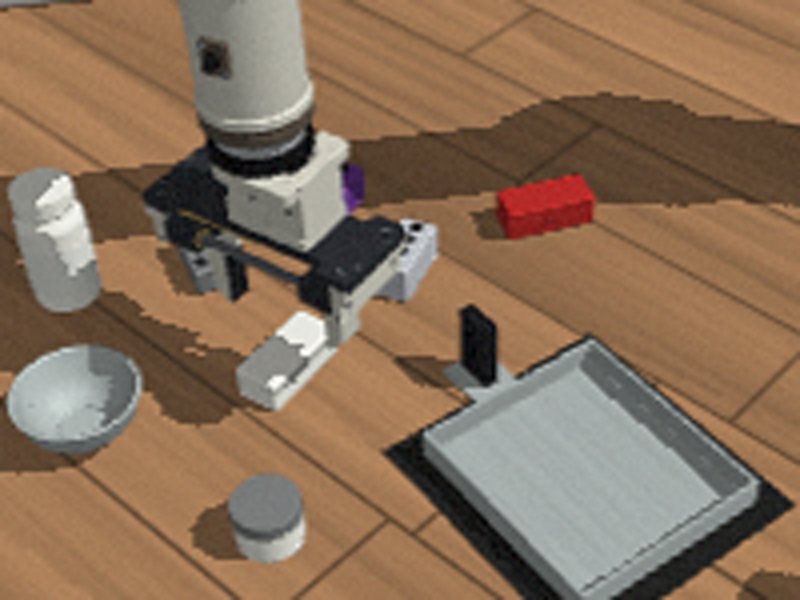

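```bash
python3 - <<'E'
from h import *
im=get_image('scene');p=get_state()['ee_pos']
for P in ([.5675,-.262,.03],[.5564,-.2146,.0585],[.5564,-.2146,.01]): print((proj(im,P)[0]-[140,110])*4)
f=im['frame'][180:280,190:260];
E
```

```text
[284.40289012 342.39341916]
[333.42549666 337.09991425]
[338.23089699 380.87594602]
```

View pics/t8.png

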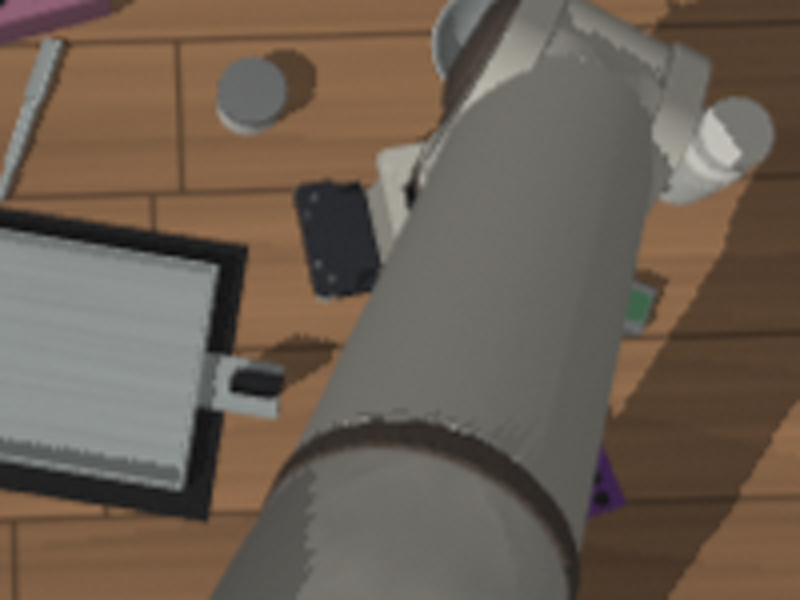

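move_arm(
  plan=[
    {"linear": [0.4,0.3,2.5],"rotation": [0,0.01,0]},
    {"linear": [0.4,0.3,4.5],"rotation": [0,0.01,0]},
    {"linear": [0.4,0.3,5.0],"rotation": [0,0.01,0]},
    {"linear": [0.4,0.3,5.0],"rotation": [0,0.01,0]},
  ],
  force=20,
)

```text
time_s: 14.88
ee_pos: [0.5719, -0.2645, 0.0135]
eef_rot: [[0.988, 0.157, 0.008], [0.157, -0.988, 0.001], [0.008, 0.0, -1.0]]
wrist_force: [-0.6, 0.3, 0.9]
gripper_width: 0.0921
```

move_arm(
  plan=[
    {"linear": [0,0,0],"rotation": [0,0,0]},
    {"linear": [0,0,0],"rotation": [0,0,0]},
    {"linear": [0,0,0],"rotation": [0,0,0]},
    {"linear": [0,0,0],"rotation": [0,0,0]},
    {"linear": [0,0,0],"rotation": [0,0,0]},
    {"linear": [0,0,0],"rotation": [0,0,0]},
    {"linear": [0,0,0],"rotation": [0,0,0]},
  ],
  jaw=-1,
)

```text
time_s: 15.75
ee_pos: [0.5719, -0.2643, 0.0135]
eef_rot: [[0.988, 0.157, 0.008], [0.157, -0.988, 0.001], [0.008, 0.0, -1.0]]
wrist_force: [-1.3, 1.1, -0.1]
gripper_width: 0.0383
```

```bash
cat >> h.py <<'E'
TC=np.array([.4963,-.014]);TA=-10.7
def tray(x,y):
    a=np.radians(TA);return TC+x*np.array([np.cos(a),np.sin(a)])+y*np.array([-np.sin(a),np.cos(a)])
E
python3 - <<'E'
from h import *
s=st();g=tray(.034,.044);print(g)
delta([.5675,-.262,.11],99);delta([*g,.11],TA);delta([*g,s['ee_pos'][2]+.005],TA)
E
```

```text
t 15.75 p [ 0.5719 -0.2643  0.0135] yaw -81.0 F [-1.3  1.1 -0.1] w 0.0383 j [ 12.  40.  14. 100. -15.  41. -47.]
[0.53787817 0.0229223 ]
yaw 279 lin [-0.32 -0.29 -9.65] rot [ 0.    -0.008  0.   ] n>= 1.5
yaw 349.3 lin [  1.22 -28.9   -9.64] rot [ 0.005 -0.007 -1.227] n>= 6.6
yaw 349.3 lin [  1.15 -28.9   -0.49] rot [ 0.005 -0.007 -1.227] n>= 6.6
```

move_arm(
  plan=[
    {"linear": [0,0,-1.5],"rotation": [0,0,0]},
    {"linear": [0,0,-5],"rotation": [0,0,0]},
    {"linear": [0,-2,-6.5],"rotation": [0,0,0]},
    {"linear": [0.2,-6,-6.5],"rotation": [0,0,-0.17]},
    {"linear": [0.4,-10,-6.5],"rotation": [0,0,-0.34]},
    {"linear": [0.6,-14,-6.5],"rotation": [0,0,-0.51]},
    {"linear": [0.8,-18,-6.5],"rotation": [0,0,-0.68]},
    {"linear": [1,-22,-6.5],"rotation": [0,0,-0.85]},
    {"linear": [1.2,-25.5,-6.5],"rotation": [0,0,-1.02]},
    {"linear": [1.2,-28,-6.5],"rotation": [0,0,-1.15]},
    {"linear": [1.2,-28.9,-6.5],"rotation": [0,0,-1.227]},
    {"linear": [1.2,-28.9,-6.5],"rotation": [0,0,-1.227]},
  ],
)

```text
time_s: 17.25
ee_pos: [0.537, 0.0251, 0.0788]
eef_rot: [[0.183, 0.983, 0.008], [0.983, -0.183, 0.002], [0.003, 0.007, -1.0]]
wrist_force: [0.3, -0.1, -0.6]
gripper_width: 0.0381
```

```bash
python3 - <<'E'
from h import *
s=st();g=tray(.034,.044)
delta([*g,.0185],TA)
snap('scene','s9.png',(160,100,400,290),3)
E
```

```text
t 17.25 p [0.537  0.0251 0.0788] yaw -10.5 F [ 0.3 -0.1 -0.6] w 0.0381 j [ -4.  27.  -2. 113.   2.  40. -17.]
yaw 349.3 lin [-0.22  0.08  6.03] rot [ 0.007 -0.003  0.003] n>= 1.0
```

View pics/s9.png

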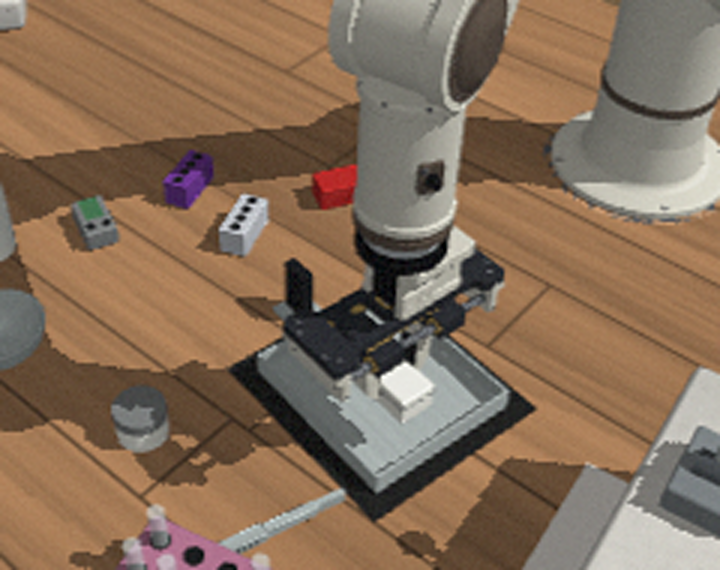

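move_arm(
  plan=[
    {"linear": [-0.2,0.1,3],"rotation": [0,0,0]},
    {"linear": [-0.2,0.1,5],"rotation": [0,0,0]},
    {"linear": [-0.2,0.1,5.9],"rotation": [0,0,0]},
    {"linear": [-0.2,0.1,5.9],"rotation": [0,0,0]},
  ],
)

```text
time_s: 17.8
ee_pos: [0.5379, 0.0214, 0.0194]
eef_rot: [[0.187, 0.982, 0.007], [0.982, -0.187, 0.001], [0.002, 0.006, -1.0]]
wrist_force: [-0.1, 0.3, -1.2]
gripper_width: 0.0379
```

```bash
python3 - <<'E'
from h import *
s=st()
delta([.4205,-.273,.12],109.5);delta([.4205,-.273,.01],109.5)
E
```

```text
t 17.8 p [0.5379 0.0214 0.0194] yaw -10.7 F [-0.1  0.3 -1.2] w 0.0379 j [ -4.  33.  -2. 113.   2.  34. -18.]
yaw 289.5 lin [-31.09  -5.98 -10.17] rot [ 0.005 -0.005  1.043] n>= 5.6
yaw 289.5 lin [-31.11  -6.05   0.83] rot [ 0.005 -0.005  1.043] n>= 5.6
```

move_arm(
  plan=[
    {"linear": [0,0,0],"rotation": [0,0,0]},
    {"linear": [0,0,0],"rotation": [0,0,0]},
    {"linear": [0,0,-1],"rotation": [0,0,0]},
    {"linear": [0,0,-5],"rotation": [0,0,0]},
    {"linear": [0,0,-10],"rotation": [0,0,0]},
  ],
  jaw=0.05,
)

```text
time_s: 18.42
ee_pos: [0.5365, 0.0213, 0.1205]
eef_rot: [[0.187, 0.982, 0.005], [0.982, -0.187, 0.001], [0.002, 0.005, -1.0]]
wrist_force: [1.6, 0.1, 1.8]
gripper_width: 0.0481
```

move_arm(
  plan=[
    {"linear": [-4,-0.8,-0.5],"rotation": [0,0,0.1]},
    {"linear": [-9,-1.6,-0.5],"rotation": [0,0,0.25]},
    {"linear": [-14,-2.5,-0.5],"rotation": [0,0,0.4]},
    {"linear": [-19,-3.5,-0.5],"rotation": [0,0,0.55]},
    {"linear": [-24,-4.5,-0.5],"rotation": [0,0,0.7]},
    {"linear": [-28,-5.3,-0.5],"rotation": [0,0,0.85]},
    {"linear": [-30.5,-6,0],"rotation": [0,0,1.0]},
    {"linear": [-31.1,-6,3],"rotation": [0,0,1.04]},
    {"linear": [-31.1,-6,6],"rotation": [0,0,1.04]},
    {"linear": [-31.1,-6,6],"rotation": [0,0,1.04]},
  ],
  jaw=1,
)

```text
time_s: 19.68
ee_pos: [0.4185, -0.2721, 0.0587]
eef_rot: [[0.942, 0.336, 0.002], [0.336, -0.942, 0.003], [0.003, -0.002, -1.0]]
wrist_force: [-0.1, -0.1, -0.1]
gripper_width: 0.092
```

```bash
python3 - <<'E'
from h import *
s=st()
delta([.4205,-.273,.012],109.5)
im=snap('scene','s10.png',(140,110,380,280),3)
for P in ([.4205,-.273,.034],s['ee_pos']): print((proj(im,P)[0]-[140,110])*3)
E
```

```text
t 19.68 p [ 0.4185 -0.2721  0.0587] yaw -70.3 F [-0.1 -0.1 -0.1] w 0.092 j [ 18.  26.  14. 118. -11.  36. -30.]
yaw 289.5 lin [0.15 0.16 4.67] rot [-0.002 -0.003  0.003] n>= 0.7
[302.28679173 181.069139  ]
[303.15327976 163.69197274]
```

View pics/s10.png

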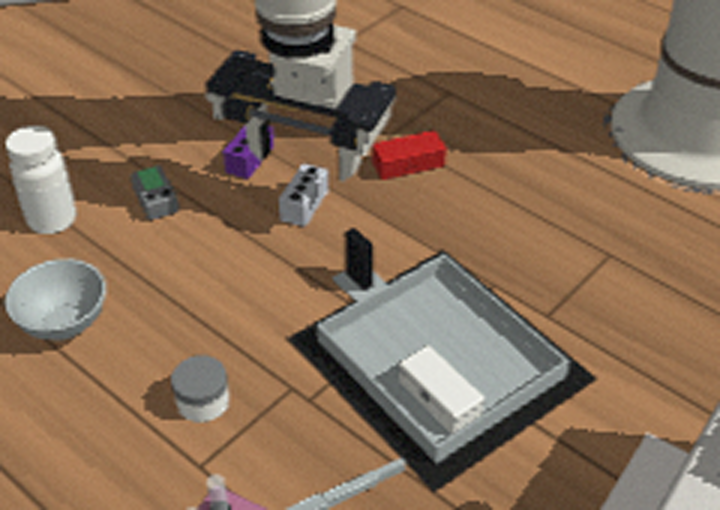

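move_arm(
  plan=[
    {"linear": [0.1,0.1,2],"rotation": [0,0,0]},
    {"linear": [0.1,0.1,4],"rotation": [0,0,0]},
    {"linear": [0.1,0.1,4.6],"rotation": [0,0,0]},
    {"linear": [0.1,0.1,4.6],"rotation": [0,0,0]},
  ],
  force=25,
)

```text
time_s: 20.23
ee_pos: [0.4216, -0.2734, 0.0148]
eef_rot: [[0.942, 0.337, 0.005], [0.337, -0.942, 0.001], [0.005, 0.0, -1.0]]
wrist_force: [-0.2, -0.1, 0.8]
gripper_width: 0.0919
```

move_arm(
  plan=[
    {"linear": [0,0,0],"rotation": [0,0,0]},
    {"linear": [0,0,0],"rotation": [0,0,0]},
    {"linear": [0,0,0],"rotation": [0,0,0]},
    {"linear": [0,0,0],"rotation": [0,0,0]},
    {"linear": [0,0,0],"rotation": [0,0,0]},
    {"linear": [0,0,0],"rotation": [0,0,0]},
    {"linear": [0,0,0],"rotation": [0,0,0]},
    {"linear": [0,0,0],"rotation": [0,0,0]},
  ],
  jaw=-1,
)

```text
time_s: 21.22
ee_pos: [0.4215, -0.2734, 0.0147]
eef_rot: [[0.942, 0.337, 0.005], [0.337, -0.942, 0.002], [0.005, 0.0, -1.0]]
wrist_force: [0.2, 0.8, -0.1]
gripper_width: 0.0318
```

```bash
python3 - <<'E'
from h import *
s=st();g=tray(.036,-.048)
delta([*g,.09],TA);delta([*g,s['ee_pos'][2]+.004],TA)
E
```

```text
t 21.23 p [ 0.4215 -0.2734  0.0147] yaw -70.3 F [ 0.2  0.8 -0.1] w 0.0318 j [ 20.  31.  13. 119. -13.  31. -29.]
yaw 349.3 lin [ 16.5  -15.94  -7.45] rot [ 0.003 -0.005 -1.041] n>= 5.6
yaw 349.3 lin [ 16.46 -15.94  -0.32] rot [ 0.003 -0.005 -1.041] n>= 5.6
```

move_arm(
  plan=[
    {"linear": [0,0,-1.5],"rotation": [0,0,0]},
    {"linear": [0,0,-5],"rotation": [0,0,0]},
    {"linear": [3,0,-7.5],"rotation": [0,0,0]},
    {"linear": [7,-0.5,-8],"rotation": [0,0,-0.17]},
    {"linear": [11,-1.5,-8],"rotation": [0,0,-0.34]},
    {"linear": [14.5,-3.5,-8],"rotation": [0,0,-0.51]},
    {"linear": [16.5,-7,-8],"rotation": [0,0,-0.68]},
    {"linear": [16.5,-11,-8],"rotation": [0,0,-0.85]},
    {"linear": [16.5,-14,-8],"rotation": [0,0,-1.0]},
    {"linear": [16.5,-15.9,-7],"rotation": [0,0,-1.04]},
    {"linear": [16.5,-15.9,-5],"rotation": [0,0,-1.04]},
    {"linear": [16.5,-15.9,-5],"rotation": [0,0,-1.04]},
  ],
)

```text
time_s: 22.72
ee_pos: [0.5215, -0.0686, 0.0642]
eef_rot: [[0.188, 0.982, 0.002], [0.982, -0.188, 0.001], [0.001, 0.001, -1.0]]
wrist_force: [-0.6, -0.7, -2.4]
gripper_width: 0.0317
```

```bash
python3 - <<'E'
from h import *
s=st();g=tray(.036,-.048)
delta([*g,.0185],TA)
snap('scene','s11.png',(160,100,400,290),3)
E
```

```text
t 22.73 p [ 0.5215 -0.0686  0.0642] yaw -10.9 F [-0.6 -0.7 -2.4] w 0.0317 j [  5.  27.  -1. 114.   1.  38.  -7.]
yaw 349.3 lin [0.09 0.11 4.57] rot [ 0.001 -0.001 -0.003] n>= 0.7
```

View pics/s11.png

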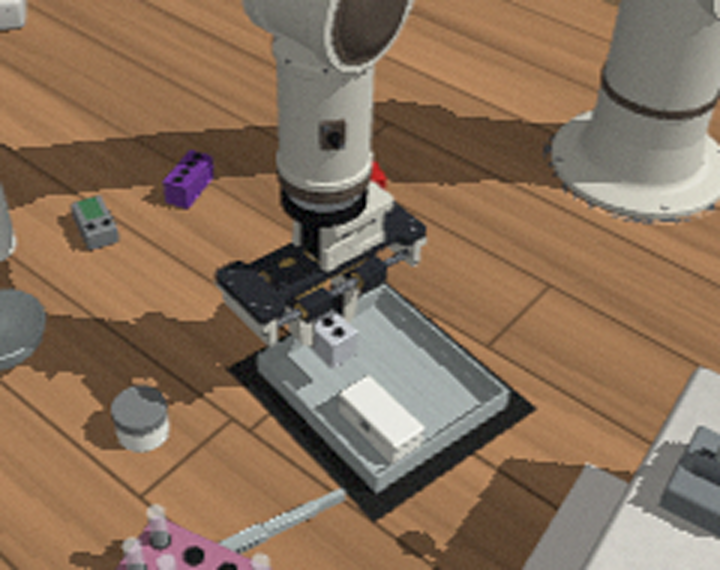

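move_arm(
  plan=[
    {"linear": [0,0,2],"rotation": [0,0,0]},
    {"linear": [0,0,3.8],"rotation": [0,0,0]},
    {"linear": [0,0,4.5],"rotation": [0,0,0]},
    {"linear": [0,0,4.5],"rotation": [0,0,0]},
  ],
)

```text
time_s: 23.28
ee_pos: [0.5221, -0.069, 0.0195]
eef_rot: [[0.189, 0.982, 0.002], [0.982, -0.189, 0.001], [0.001, 0.002, -1.0]]
wrist_force: [-0.8, -0.3, -2.2]
gripper_width: 0.0319
```

```bash
python3 - <<'E'
from h import *
s=st()
for a in(TA,40,79): delta([.6895,-.1512,.13],a)
E
```

```text
t 23.27 p [ 0.5221 -0.069   0.0195] yaw -10.9 F [-0.8 -0.3 -2.2] w 0.0319 j [  5.  32.  -1. 115.   1.  33.  -7.]
yaw 349.3 lin [ -4.9   18.01 -11.02] rot [ 0.002 -0.001 -0.003] n>= 3.5
yaw 40 lin [ -4.9   18.01 -11.02] rot [ 0.002 -0.    -0.888] n>= 4.8
yaw 79 lin [ -4.9   18.01 -11.02] rot [ 0.003  0.    -1.569] n>= 8.4
```

move_arm(
  plan=[
    {"linear": [0,0,0],"rotation": [0,0,0]},
    {"linear": [0,0,0],"rotation": [0,0,0]},
    {"linear": [0,0,-1],"rotation": [0,0,0]},
    {"linear": [0,0,-5],"rotation": [0,0,0]},
    {"linear": [0,0,-10],"rotation": [0,0,0]},
  ],
  jaw=-0.1,
)

```text
time_s: 23.9
ee_pos: [0.5212, -0.0689, 0.1207]
eef_rot: [[0.189, 0.982, 0.001], [0.982, -0.189, 0.001], [0.001, 0.0, -1.0]]
wrist_force: [0.4, -0.4, -1.0]
gripper_width: 0.0412
```

move_arm(
  plan=[
    {"linear": [-1,3,-0.5],"rotation": [0,0,-0.17]},
    {"linear": [-2,6,-0.5],"rotation": [0,0,-0.34]},
    {"linear": [-3,9,-0.5],"rotation": [0,0,-0.51]},
    {"linear": [-4,12,-0.5],"rotation": [0,0,-0.68]},
    {"linear": [-4.9,15,-0.5],"rotation": [0,0,-0.85]},
    {"linear": [-4.9,17,-0.5],"rotation": [0,0,-1.02]},
    {"linear": [-4.9,18,-0.5],"rotation": [0,0,-1.19]},
    {"linear": [-4.9,18,-0.5],"rotation": [0,0,-1.36]},
    {"linear": [-4.9,18,2],"rotation": [0,0,-1.53]},
    {"linear": [-4.9,18,5],"rotation": [0,0,-1.57]},
    {"linear": [-4.9,18,5],"rotation": [0,0,-1.57]},
  ],
  jaw=1,
)

```text
time_s: 25.28
ee_pos: [0.6864, -0.1511, 0.0687]
eef_rot: [[-0.982, 0.19, -0.004], [0.19, 0.982, 0.002], [0.005, 0.001, -1.0]]
wrist_force: [-0.7, 0.7, -0.3]
gripper_width: 0.0916
```

```bash
python3 - <<'E'
from h import *
s=st()
delta([.6895,-.1512,.015],79.3)
im=snap('scene','s12.png',(140,110,380,310),3)
snap('top','t12.png',(180,100,420,300),3)
for P in ([.6895,-.1512,.04],s['ee_pos']): print((proj(im,P)[0]-[140,110])*3)
E
```

```text
t 25.27 p [ 0.6864 -0.1511  0.0687] yaw 79.0 F [-0.7  0.7 -0.3] w 0.0916 j [ 23.  43. -19.  86.  16.  54.  78.]
yaw 79.3 lin [-0.33  0.04  5.37] rot [ 0.001 -0.005 -0.005] n>= 0.9
[196.44557161 373.11741589]
[195.5209447  351.42421474]
```

View pics/s12.png

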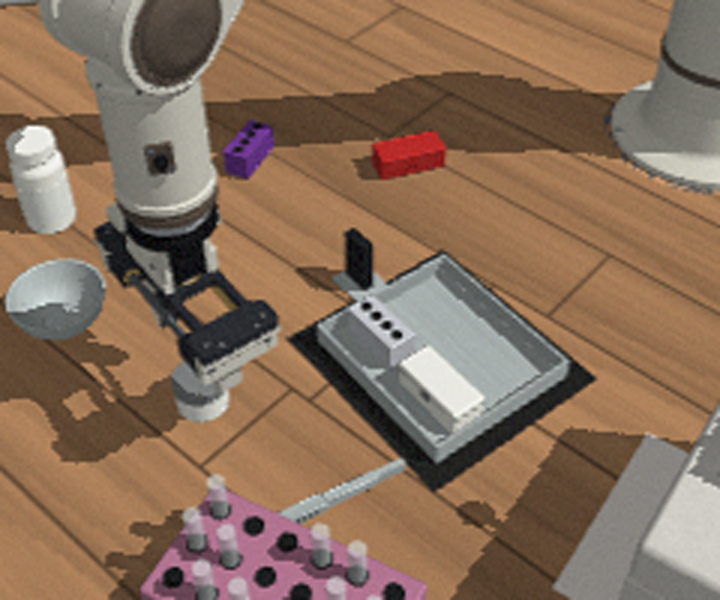

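View pics/t12.png

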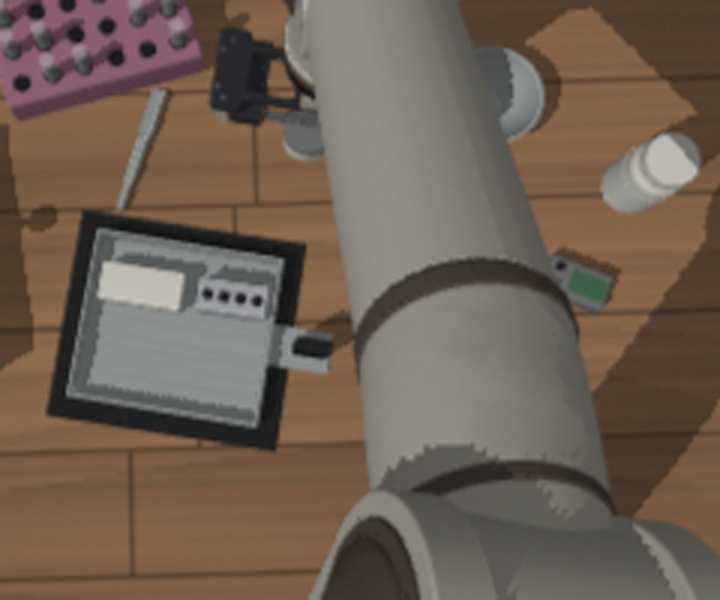

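move_arm(
  plan=[
    {"linear": [-0.3,0,2.5],"rotation": [0,0,0]},
    {"linear": [-0.3,0,4.5],"rotation": [0,0,0]},
    {"linear": [-0.3,0,5.6],"rotation": [0,0,0]},
    {"linear": [-0.3,0,5.6],"rotation": [0,0,0]},
  ],
  force=20,
)

```text
time_s: 25.88
ee_pos: [0.6908, -0.1514, 0.0139]
eef_rot: [[-0.982, 0.191, -0.002], [0.191, 0.982, 0.002], [0.002, 0.001, -1.0]]
wrist_force: [0.0, 0.8, 0.7]
gripper_width: 0.0918
```

move_arm(
  plan=[
    {"linear": [0,0,0],"rotation": [0,0,0]},
    {"linear": [0,0,0],"rotation": [0,0,0]},
    {"linear": [0,0,0],"rotation": [0,0,0]},
    {"linear": [0,0,0],"rotation": [0,0,0]},
    {"linear": [0,0,0],"rotation": [0,0,0]},
    {"linear": [0,0,0],"rotation": [0,0,0]},
  ],
  jaw=-1,
)

```text
time_s: 26.62
ee_pos: [0.691, -0.1514, 0.0143]
eef_rot: [[-0.982, 0.191, -0.001], [0.191, 0.982, 0.001], [0.002, 0.001, -1.0]]
wrist_force: [-0.0, 0.4, 2.0]
gripper_width: 0.0515
```

```bash
python3 - <<'E'
from h import *
s=st();g=tray(-.024,.038)
delta([*g,.09],TA+90);delta([*g,s['ee_pos'][2]+.004],TA+90)
snap('scene','s13.png',(140,110,380,310),3)
E
```

```text
t 26.62 p [ 0.691  -0.1514  0.0143] yaw 79.0 F [-0.   0.4  2. ] w 0.0515 j [ 22.  47. -18.  87.  17.  49.  77.]
yaw 79.3 lin [24.16 13.57 -7.52] rot [ 0.001 -0.002 -0.005] n>= 4.6
yaw 79.3 lin [24.15 13.56 -0.34] rot [ 0.001 -0.002 -0.005] n>= 4.4
```

View pics/s13.png

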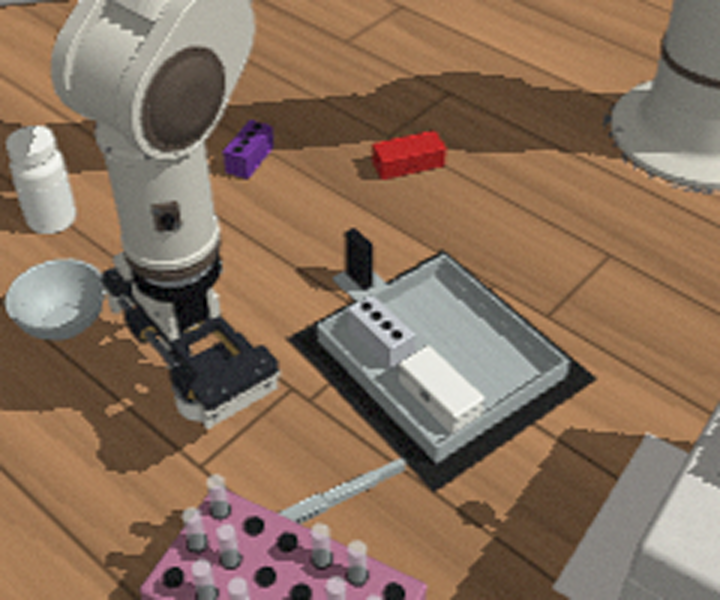

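move_arm(
  plan=[
    {"linear": [0,0,-1.5],"rotation": [0,0,0]},
    {"linear": [0,0,-5],"rotation": [0,0,0]},
    {"linear": [2,1,-7.5],"rotation": [0,0,0]},
    {"linear": [6,3.4,-7.5],"rotation": [0,0,0]},
    {"linear": [10,5.6,-7.5],"rotation": [0,0,0]},
    {"linear": [14,7.9,-7.5],"rotation": [0,0,0]},
    {"linear": [18,10.1,-7.5],"rotation": [0,0,0]},
    {"linear": [22,12.3,-7.5],"rotation": [0,0,0]},
    {"linear": [24.2,13.6,-7],"rotation": [0,0,0]},
    {"linear": [24.2,13.6,-5],"rotation": [0,0,0]},
    {"linear": [24.2,13.6,-5],"rotation": [0,0,0]},
  ],
)

```text
time_s: 28.05
ee_pos: [0.4786, 0.0283, 0.0648]
eef_rot: [[-0.982, 0.19, -0.003], [0.19, 0.982, 0.001], [0.003, 0.001, -1.0]]
wrist_force: [-1.0, -0.4, -0.3]
gripper_width: 0.0514
```

```bash
python3 - <<'E'
from h import *
s=st();g=tray(-.024,.038)
delta([*g,.0185],TA+90)
snap('scene','s14.png',(140,110,380,310),3)
E
```

```text
t 28.05 p [0.4786 0.0283 0.0648] yaw 79.1 F [-1.  -0.4 -0.3] w 0.0514 j [ 12.  25. -22. 120.  15.  38.  59.]
yaw 79.3 lin [-0.13 -0.03  4.62] rot [ 0.001 -0.003 -0.004] n>= 0.7
```

View pics/s14.png

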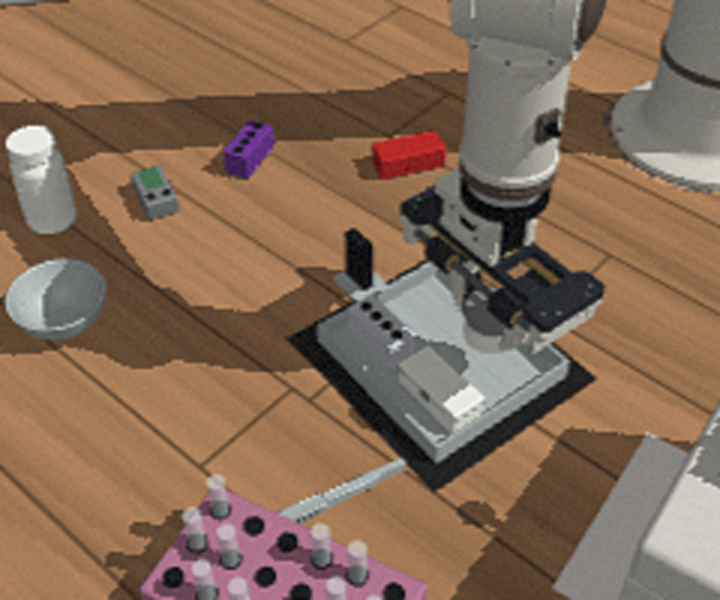

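move_arm(
  plan=[
    {"linear": [-0.2,-0.2,2],"rotation": [0,0,0]},
    {"linear": [-0.2,-0.2,3.8],"rotation": [0,0,0]},
    {"linear": [-0.2,-0.2,4.5],"rotation": [0,0,0]},
    {"linear": [-0.2,-0.2,4.5],"rotation": [0,0,0]},
  ],
)

```text
time_s: 28.6
ee_pos: [0.4812, 0.0257, 0.0205]
eef_rot: [[-0.982, 0.191, -0.002], [0.191, 0.982, 0.001], [0.002, 0.001, -1.0]]
wrist_force: [-0.5, -0.8, -1.0]
gripper_width: 0.0514
```

move_arm(
  plan=[
    {"linear": [0,0,0],"rotation": [0,0,0]},
    {"linear": [0,0,0],"rotation": [0,0,0]},
    {"linear": [0,0,-1],"rotation": [0,0,0]},
    {"linear": [0,0,-5],"rotation": [0,0,0]},
    {"linear": [0,0,-10],"rotation": [0,0,0]},
  ],
  jaw=0.3,
)

```text
time_s: 29.22
ee_pos: [0.4805, 0.0257, 0.1216]
eef_rot: [[-0.982, 0.19, -0.004], [0.19, 0.982, 0.001], [0.004, 0.001, -1.0]]
wrist_force: [0.4, 0.5, 0.8]
gripper_width: 0.0594
```

```bash
python3 - <<'E'
from h import *
s=st()
delta([.528,-.4085,.11],67-90);delta([.528,-.4085,.01],67-90)
snap('scene','s15.png',(140,110,380,310),3)
E
```

```text
t 29.23 p [0.4805 0.0257 0.1216] yaw 79.0 F [0.4 0.5 0.8] w 0.0594 j [ 15.  20. -25. 118.  12.  45.  62.]
yaw 157 lin [-12.93 -41.72   1.08] rot [ 0.003 -0.003 -1.361] n>= 7.3
yaw 157 lin [-12.97 -41.73  11.08] rot [ 0.003 -0.003 -1.361] n>= 7.3
```

View pics/s15.png

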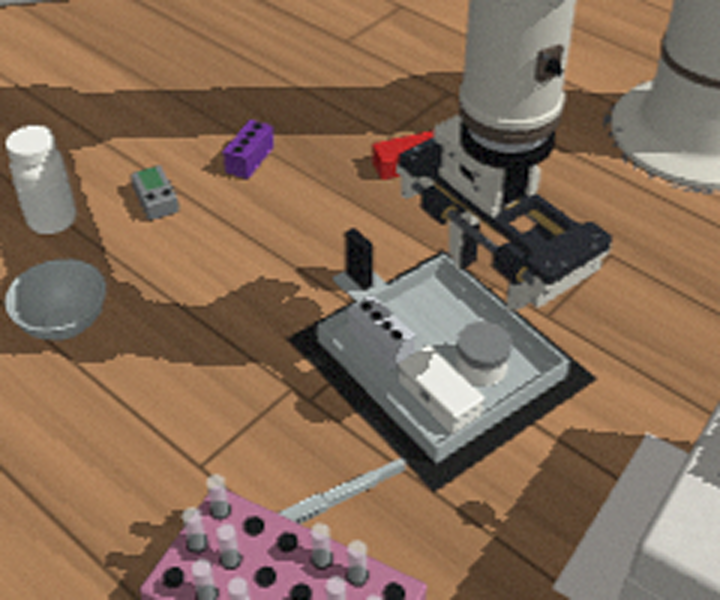

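```bash
python3 - <<'E'
from h import *
import pickle
ims=pickle.load(open('im0.pkl','rb'));T=ims['top'];S=ims['scene']
# reagent base in top: bottom outer ~ (585,245)/1.5; cap centre (604,229)/1.5
print('cap',tri(T,(604/1.5,229/1.5),S,(226/1.5,237/1.5)))
print('base S',onz(S,(235/1.5,274/1.5),0),'base T',onz(T,(584/1.5,244/1.5),0))
print('bowl',onz(T,(517/1.5,197/1.5),.045),onz(S,(238/1.5,310/1.5),.045))
E
```

```text
cap (array([ 0.62887158, -0.47154628,  0.10919289]), np.float64(0.004891004381998836))
base S [ 0.62927903 -0.47307908  0.        ] base T [ 0.6280019  -0.47748669  0.        ]
bowl [ 0.71667833 -0.33573962  0.045     ] [ 0.71349784 -0.3334178   0.045     ]
```

The jar at (0.629, -0.472) would foul the gripper body if I pinched the timer across its short side. I'll grip it lengthwise, set it down on clear bench, then regrip it.

```bash
python3 - <<'E'
from h import *
s=st()
delta([.528,-.4085,.11],67.5);delta([.528,-.4085,.01],67.5)
E
```

```text
t 29.27 p [0.4849 0.0263 0.128 ] yaw 79.1 F [1.2 0.8 4.2] w 0.0599 j [ 15.  19. -25. 117.  11.  45.  62.]
yaw 67.5 lin [-12.48 -41.88   1.77] rot [0.003 0.006 0.202] n>= 7.0
yaw 67.5 lin [-12.42 -41.9   11.77] rot [0.003 0.006 0.202] n>= 7.2
```

move_arm(
  plan=[
    {"linear": [-1.5,-5,0],"rotation": [0,0,0.02]},
    {"linear": [-3,-10,0],"rotation": [0,0,0.05]},
    {"linear": [-4.5,-15,0],"rotation": [0,0,0.08]},
    {"linear": [-6,-20,0],"rotation": [0,0,0.1]},
    {"linear": [-7.5,-25,0],"rotation": [0,0,0.13]},
    {"linear": [-9,-30,0],"rotation": [0,0,0.15]},
    {"linear": [-10.5,-35,0],"rotation": [0,0,0.18]},
    {"linear": [-12,-39.5,0],"rotation": [0,0,0.2]},
    {"linear": [-12.4,-41.9,2],"rotation": [0,0,0.2]},
    {"linear": [-12.4,-41.9,5],"rotation": [0,0,0.2]},
    {"linear": [-12.4,-41.9,7],"rotation": [0,0,0.2]},
    {"linear": [-12.4,-41.9,7],"rotation": [0,0,0.2]},
  ],
  jaw=1,
)

```text
time_s: 30.78
ee_pos: [0.5265, -0.4068, 0.0562]
eef_rot: [[-0.925, 0.38, 0.004], [0.38, 0.925, 0.004], [-0.002, 0.005, -1.0]]
wrist_force: [0.5, -0.6, -0.4]
gripper_width: 0.0919
```

```bash
python3 - <<'E'
from h import *
s=st()
delta([.528,-.4085,.01],67.5)
im=snap('scene','s16.png',(140,90,380,290),3)
print((proj(im,[.528,-.4085,.026])[0]-[140,90])*3,(proj(im,s['ee_pos'])[0]-[140,90])*3)
E
```

```text
t 30.77 p [ 0.5265 -0.4068  0.0562] yaw 67.6 F [ 0.5 -0.6 -0.4] w 0.0919 j [ 45.  40. -13.  93.  11.  48.  95.]
yaw 67.5 lin [-0.19 -0.12  4.62] rot [0.005 0.002 0.003] n>= 0.7
[152.08888998 241.47356681] [150.22928271 221.10153772]
```

View pics/s16.png

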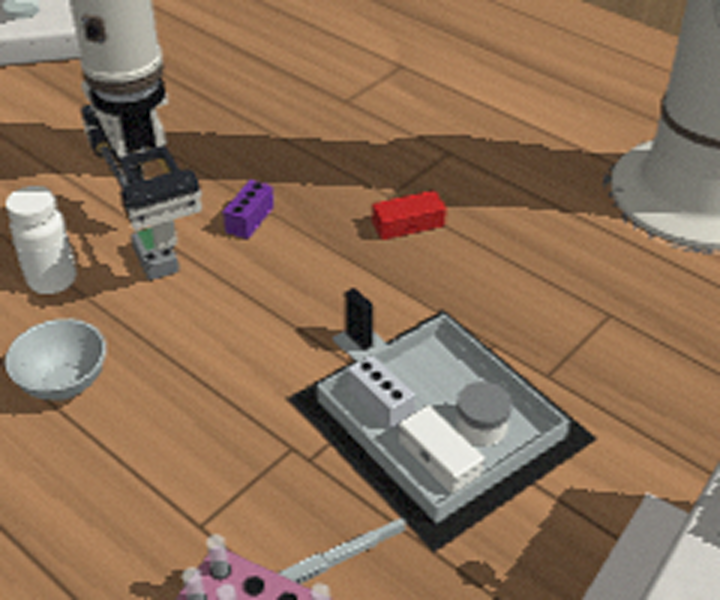

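move_arm(
  plan=[
    {"linear": [-0.1,-0.1,2],"rotation": [0,0,0]},
    {"linear": [-0.1,-0.1,4],"rotation": [0,0,0]},
    {"linear": [-0.1,-0.1,4.6],"rotation": [0,0,0]},
    {"linear": [-0.1,-0.1,4.6],"rotation": [0,0,0]},
  ],
  force=20,
)

```text
time_s: 31.32
ee_pos: [0.5278, -0.4082, 0.0105]
eef_rot: [[-0.925, 0.38, 0.004], [0.38, 0.925, 0.003], [-0.003, 0.005, -1.0]]
wrist_force: [0.1, 0.9, 0.1]
gripper_width: 0.0915
```

move_arm(
  plan=[
    {"linear": [0,0,0],"rotation": [0,0,0]},
    {"linear": [0,0,0],"rotation": [0,0,0]},
    {"linear": [0,0,0],"rotation": [0,0,0]},
    {"linear": [0,0,0],"rotation": [0,0,0]},
    {"linear": [0,0,0],"rotation": [0,0,0]},
  ],
  jaw=-1,
)

```text
time_s: 31.95
ee_pos: [0.5281, -0.4084, 0.011]
eef_rot: [[-0.925, 0.38, 0.005], [0.38, 0.925, 0.003], [-0.003, 0.005, -1.0]]
wrist_force: [-0.9, -0.4, 3.2]
gripper_width: 0.064
```

```bash
python3 - <<'E'
from h import *
s=st()
delta([.57,-.24,s['ee_pos'][2]+.001],79.3)
E
```

```text
t 31.95 p [ 0.5281 -0.4084  0.011 ] yaw 67.7 F [-0.9 -0.4  3.2] w 0.064 j [ 44.  43. -12.  94.  12.  44.  94.]
yaw 79.3 lin [ 2.52 17.17 -0.03] rot [ 0.004  0.004 -0.203] n>= 2.8
```

move_arm(
  plan=[
    {"linear": [0,0,-1],"rotation": [0,0,0]},
    {"linear": [0.2,1,-2.5],"rotation": [0,0,0]},
    {"linear": [0.8,5,-2.5],"rotation": [0,0,-0.05]},
    {"linear": [1.4,9,-2.5],"rotation": [0,0,-0.1]},
    {"linear": [2,13,-2.5],"rotation": [0,0,-0.15]},
    {"linear": [2.4,16,-2.5],"rotation": [0,0,-0.2]},
    {"linear": [2.5,17.2,-2],"rotation": [0,0,-0.2]},
    {"linear": [2.5,17.2,-1],"rotation": [0,0,-0.2]},
    {"linear": [2.5,17.2,0],"rotation": [0,0,-0.2]},
    {"linear": [2.5,17.2,0],"rotation": [0,0,-0.2]},
  ],
)

```text
time_s: 33.2
ee_pos: [0.5691, -0.2418, 0.0104]
eef_rot: [[-0.981, 0.192, 0.003], [0.192, 0.981, 0.003], [-0.003, 0.003, -1.0]]
wrist_force: [0.6, 0.4, -0.4]
gripper_width: 0.0638
```

move_arm(
  plan=[
    {"linear": [0,0,0],"rotation": [0,0,0]},
    {"linear": [0,0,0],"rotation": [0,0,0]},
    {"linear": [0,0,0],"rotation": [0,0,0]},
    {"linear": [0,0,0],"rotation": [0,0,0]},
    {"linear": [0,0,-1],"rotation": [0,0,0]},
    {"linear": [0,0,-5],"rotation": [0,0,0]},
    {"linear": [0,0,-9],"rotation": [0,0,0]},
  ],
  jaw=1,
)

```text
time_s: 34.08
ee_pos: [0.5687, -0.2418, 0.1018]
eef_rot: [[-0.982, 0.191, 0.003], [0.191, 0.982, 0.003], [-0.002, 0.003, -1.0]]
wrist_force: [0.7, 0.5, 0.4]
gripper_width: 0.0919
```

```bash
python3 - <<'E'
from h import *
s=st()
im=snap('scene','s17.png',(140,90,380,290),3)
for y in(79.3,): delta([.57,-.24,.06],-10.7);
print((proj(im,[.57,-.24,.026])[0]-[140,90])*3)
E
```

```text
t 34.08 p [ 0.5687 -0.2418  0.1018] yaw 79.0 F [0.7 0.5 0.4] w 0.0919 j [ 34.  33. -17. 100.  12.  50.  90.]
yaw 349.3 lin [0.34 0.25 4.79] rot [0.009 0.007 1.565] n>= 8.4
[226.22613867 330.54936728]
```

View pics/s17.png

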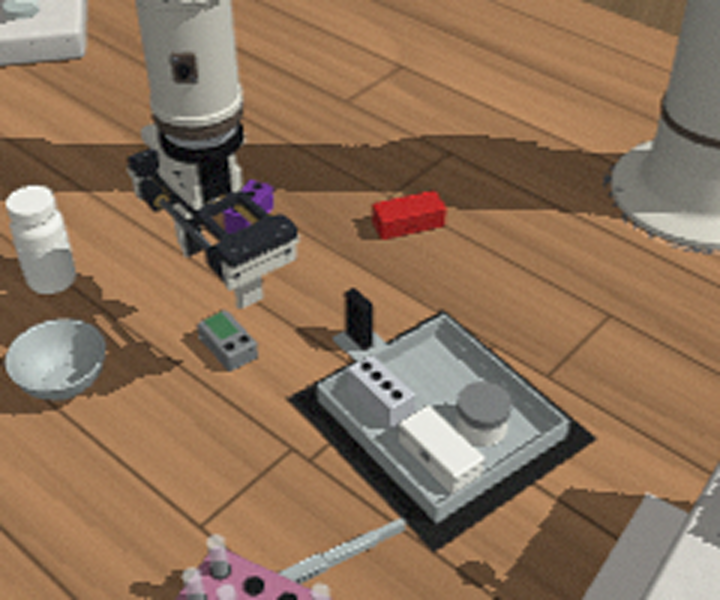

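move_arm(
  plan=[
    {"linear": [0,0,0],"rotation": [0,0,0.18]},
    {"linear": [0,0,0],"rotation": [0,0,0.36]},
    {"linear": [0,0,0],"rotation": [0,0,0.54]},
    {"linear": [0,0,0],"rotation": [0,0,0.72]},
    {"linear": [0,0,0],"rotation": [0,0,0.9]},
    {"linear": [0,0,0],"rotation": [0,0,1.08]},
    {"linear": [0,0,1],"rotation": [0,0,1.26]},
    {"linear": [0,0,3],"rotation": [0,0,1.44]},
    {"linear": [0,0,5],"rotation": [0,0,1.565]},
    {"linear": [0,0,5],"rotation": [0,0,1.565]},
  ],
)

```text
time_s: 35.38
ee_pos: [0.5719, -0.2422, 0.0569]
eef_rot: [[0.184, 0.983, 0.008], [0.983, -0.184, 0.0], [0.002, 0.008, -1.0]]
wrist_force: [-0.6, 0.7, -0.2]
gripper_width: 0.0919
```

```bash
python3 - <<'E'
from h import *
s=st()
delta([.5691,-.2418,.01],-10.7)
E
```

```text
t 35.38 p [ 0.5719 -0.2422  0.0569] yaw -10.6 F [-0.6  0.7 -0.2] w 0.0919 j [ 18.  35.   4. 101.  -3.  43.  13.]
yaw 349.3 lin [-0.02 -0.32  4.69] rot [ 0.008 -0.002  0.002] n>= 0.8
```

move_arm(
  plan=[
    {"linear": [0,-0.3,2],"rotation": [0,0,0]},
    {"linear": [0,-0.3,4],"rotation": [0,0,0]},
    {"linear": [0,-0.3,4.7],"rotation": [0,0,0]},
    {"linear": [0,-0.3,4.7],"rotation": [0,0,0]},
  ],
)

```text
time_s: 35.88
ee_pos: [0.5691, -0.2416, 0.0095]
eef_rot: [[0.183, 0.983, 0.007], [0.983, -0.183, 0.001], [0.002, 0.007, -1.0]]
wrist_force: [-0.0, -0.2, -0.7]
gripper_width: 0.0919
```

move_arm(
  plan=[
    {"linear": [0,0,0],"rotation": [0,0,0]},
    {"linear": [0,0,0],"rotation": [0,0,0]},
    {"linear": [0,0,0],"rotation": [0,0,0]},
    {"linear": [0,0,0],"rotation": [0,0,0]},
    {"linear": [0,0,0],"rotation": [0,0,0]},
    {"linear": [0,0,0],"rotation": [0,0,0]},
    {"linear": [0,0,0],"rotation": [0,0,0]},
  ],
  jaw=-1,
)

```text
time_s: 36.75
ee_pos: [0.5692, -0.2416, 0.0096]
eef_rot: [[0.183, 0.983, 0.008], [0.983, -0.183, 0.001], [0.002, 0.007, -1.0]]
wrist_force: [0.1, -0.3, 0.9]
gripper_width: 0.0377
```

```bash
python3 - <<'E'
from h import *
s=st();g=tray(-.021,-.047)
delta([*g,.11],TA);delta([*g,s['ee_pos'][2]+.004],TA);print(g)
# measure current things in tray, scene view (not occluded?)
snap('scene','s18.png',(230,180,360,280),6)
E
```

```text
t 36.75 p [ 0.5692 -0.2416  0.0096] yaw -10.6 F [ 0.1 -0.3  0.9] w 0.0377 j [ 18.  39.   3. 102.  -4.  39.  13.]
yaw 349.3 lin [ 16.36 -13.38 -10.11] rot [ 0.007 -0.002  0.002] n>= 3.7
yaw 349.3 lin [ 16.35 -13.45  -0.47] rot [ 0.007 -0.002  0.002] n>= 3.4
[ 0.4669388 -0.0562838]
```

View pics/s18.png

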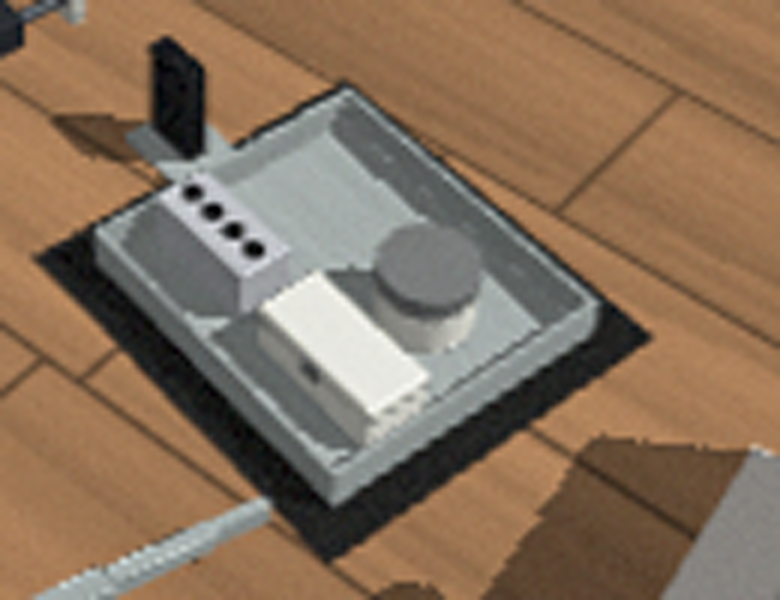

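move_arm(
  plan=[
    {"linear": [0,0,-1.5],"rotation": [0,0,0]},
    {"linear": [0,0,-5],"rotation": [0,0,0]},
    {"linear": [3,0,-6.5],"rotation": [0,0,0]},
    {"linear": [7,0,-6.5],"rotation": [0,0,0]},
    {"linear": [11,0,-6.5],"rotation": [0,0,0]},
    {"linear": [15,-2,-6.5],"rotation": [0,0,0]},
    {"linear": [16.3,-6,-6.5],"rotation": [0,0,0]},
    {"linear": [16.3,-10,-6.5],"rotation": [0,0,0]},
    {"linear": [16.3,-13.2,-6.5],"rotation": [0,0,0]},
    {"linear": [16.3,-14,-6],"rotation": [0,0,0]},
    {"linear": [16.3,-14,-6],"rotation": [0,0,0]},
  ],
)

```text
time_s: 38.17
ee_pos: [0.4616, -0.0559, 0.0693]
eef_rot: [[0.183, 0.983, 0.009], [0.983, -0.183, 0.0], [0.002, 0.008, -1.0]]
wrist_force: [0.3, 0.5, -0.6]
gripper_width: 0.0378
```

```bash
python3 - <<'E'
from h import *
s=st();g=tray(-.027,-.047)
delta([*g,.014],TA)
snap('scene','s19.png',(140,110,380,310),3)
E
```

```text
t 38.17 p [ 0.4616 -0.0559  0.0693] yaw -10.6 F [ 0.3  0.5 -0.6] w 0.0378 j [  1.  22.   3. 123.  -2.  35.  -5.]
yaw 349.3 lin [ 0.05 -0.12  5.53] rot [ 0.008 -0.002  0.002] n>= 0.9
```

View pics/s19.png

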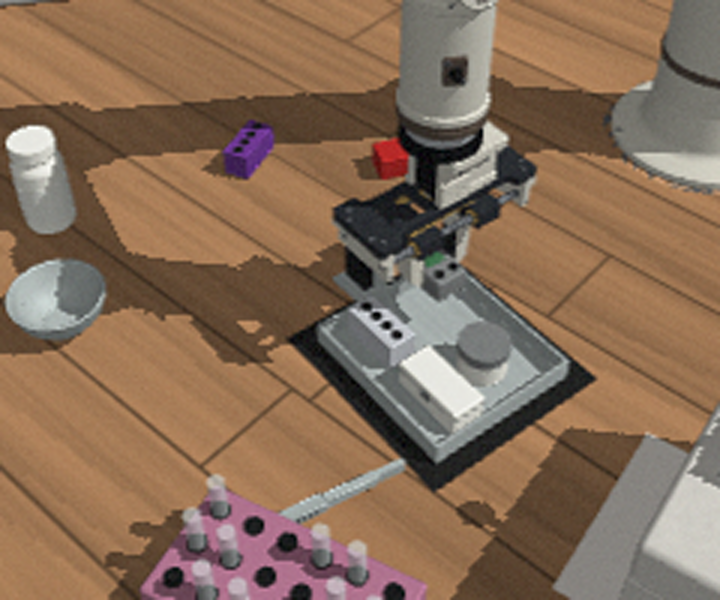

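move_arm(
  plan=[
    {"linear": [0,-0.1,2.5],"rotation": [0,0,0]},
    {"linear": [0,-0.1,4.5],"rotation": [0,0,0]},
    {"linear": [0,-0.1,5.5],"rotation": [0,0,0]},
    {"linear": [0,-0.1,5.5],"rotation": [0,0,0]},
  ],
)

```text
time_s: 38.72
ee_pos: [0.4624, -0.0559, 0.0139]
eef_rot: [[0.184, 0.983, 0.009], [0.983, -0.184, 0.0], [0.002, 0.008, -1.0]]
wrist_force: [0.4, -1.0, -0.7]
gripper_width: 0.0376
```

move_arm(
  plan=[
    {"linear": [0,0,0],"rotation": [0,0,0]},
    {"linear": [0,0,0],"rotation": [0,0,0]},
    {"linear": [0,0,-1],"rotation": [0,0,0]},
    {"linear": [0,0,-5],"rotation": [0,0,0]},
    {"linear": [0,0,-10],"rotation": [0,0,0]},
    {"linear": [0,0,-12],"rotation": [0,0,0]},
  ],
  jaw=-0.02,
)

```text
time_s: 39.48
ee_pos: [0.4632, -0.0562, 0.1377]
eef_rot: [[0.184, 0.983, 0.014], [0.983, -0.184, 0.0], [0.003, 0.014, -1.0]]
wrist_force: [0.9, -0.0, 0.0]
gripper_width: 0.045
```

```bash
python3 - <<'E'
from h import *
s=st()
im=get_image('scene');cv2.imwrite('pics/s20.png',cv2.resize(im['frame'][200:330,170:330],None,fx=5,fy=5,interpolation=cv2.INTER_CUBIC))
im=get_image('top');cv2.imwrite('pics/t20.png',cv2.resize(im['frame'][80:260,140:300],None,fx=3,fy=3,interpolation=cv2.INTER_CUBIC))
E
```

```text
t 39.48 p [ 0.4632 -0.0562  0.1377] yaw -10.6 F [ 0.9 -0.   0. ] w 0.045 j [  1.  15.   3. 121.  -1.  44.  -6.]
```

View pics/s20.png

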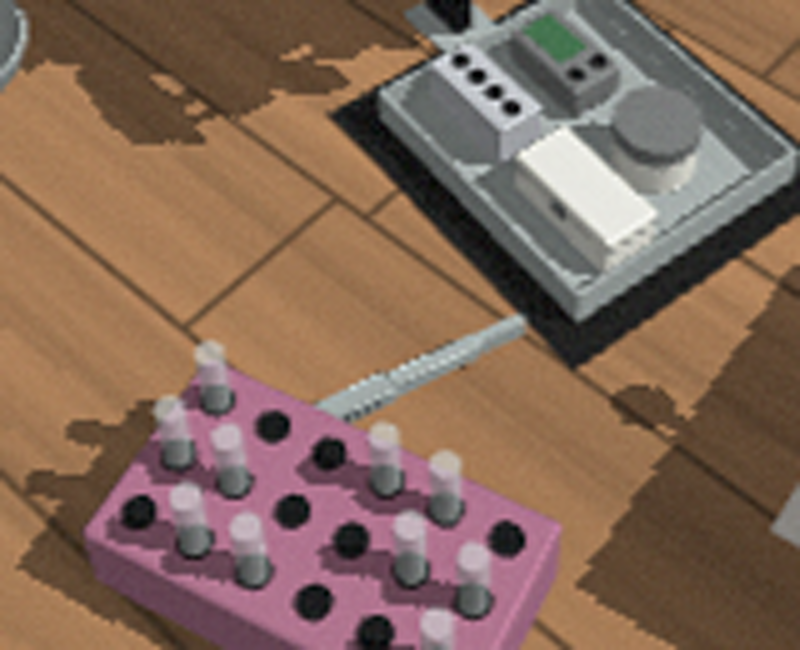

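View pics/t20.png

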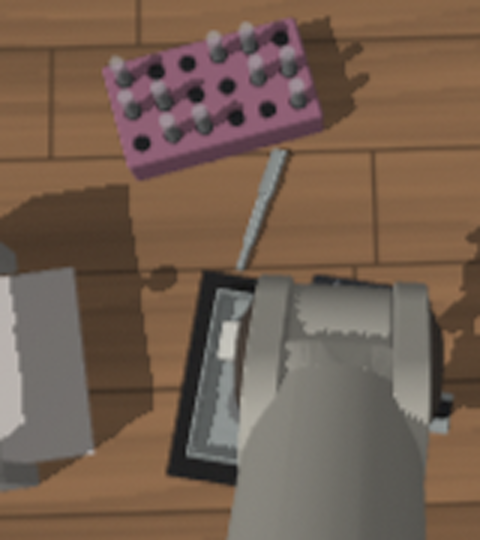

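```bash
python3 - <<'E'
from h import *
np.set_printoptions(precision=4,suppress=True)
T=get_image('top');S=get_image('scene')
t=lambda x,y:(140+x/3,80+y/3); sc=lambda x,y:(170+x/5,200+y/5)
dT=np.array([-.0007,.002]);dS=-dT
w=onz(T,t(281,152),.012)[:2]+dT; p=onz(T,t(241,268),.012)[:2]+dT
print('forceps T',w,p,np.linalg.norm(w-p),np.degrees(np.arctan2(*(p-w)[::-1])))
pS=onz(S,sc(522,322),.012)[:2]+dS;print('tip S',pS)
mS=onz(S,sc(395,387),.012)[:2]+dS;print('step S',mS)
print('rack base T z0',onz(T,t(142,180),0)[:2]+dT,onz(T,t(323,130),0)[:2]+dT)
print('rack top T z50',onz(T,t(135,163),.05)[:2]+dT,onz(T,t(322,118),.05)[:2]+dT)
# rack top near tubes
print('rack top S z50',onz(S,sc(235,370),.05)[:2]+dS,onz(S,sc(560,525),.05)[:2]+dS)
E
```

```text
forceps T [ 0.7386 -0.0034] [0.619  0.0392] 0.12696664100061983 160.39914676300006
tip S [0.6236 0.0444]
step S [0.6984 0.0205]
rack base T z0 [0.7169 0.1405] [ 0.7649 -0.0468]
rack top T z50 [0.719  0.1382] [ 0.7597 -0.0465]
rack top S z50 [ 0.7614 -0.0294] [0.7184 0.146 ]
```

Four items are in the tray. The forceps' wide end is 14 mm from the rack, and the gripper body could hit the tubes there. I'll pinch it nearer the tip, slide it to open bench, then take it by the broad part.

```bash
python3 - <<'E'
from h import *
s=st()
delta([.6538,.0295,.10],69.6);delta([.6538,.0295,.035],69.6)
E
```

```text
t 39.67 p [ 0.4615 -0.056   0.1344] yaw -10.6 F [-0.4 -0.4 -0.6] w 0.0454 j [  1.  15.   3. 121.  -1.  44.  -6.]
yaw 69.6 lin [11.93 17.3   3.64] rot [ 0.01   0.005 -1.399] n>= 7.5
yaw 69.6 lin [11.91 17.23 10.14] rot [ 0.01   0.005 -1.399] n>= 7.5
```

move_arm(
  plan=[
    {"linear": [1.5,2,0],"rotation": [0,0,-0.17]},
    {"linear": [3.5,5,0],"rotation": [0,0,-0.34]},
    {"linear": [5.5,8,0],"rotation": [0,0,-0.51]},
    {"linear": [7.5,11,0],"rotation": [0,0,-0.68]},
    {"linear": [9.5,14,0],"rotation": [0,0,-0.85]},
    {"linear": [11.5,16.5,0],"rotation": [0,0,-1.02]},
    {"linear": [11.9,17.2,0],"rotation": [0,0,-1.19]},
    {"linear": [11.9,17.2,2],"rotation": [0.01,0,-1.36]},
    {"linear": [11.9,17.2,6],"rotation": [0.01,0,-1.4]},
    {"linear": [11.9,17.2,9],"rotation": [0.01,0,-1.4]},
    {"linear": [11.9,17.2,9],"rotation": [0.01,0,-1.4]},
  ],
  jaw=0,
)

```text
time_s: 41.05
ee_pos: [0.6493, 0.0292, 0.0418]
eef_rot: [[-0.937, 0.348, -0.007], [0.348, 0.937, -0.004], [0.005, -0.007, -1.0]]
wrist_force: [-0.7, 0.3, 0.1]
gripper_width: 0.0459
```

```bash
python3 - <<'E'
from h import *
s=st()
delta([.6538,.0295,.004],69.6)
im=get_image('scene');cv2.imwrite('pics/s21.png',cv2.resize(im['frame'][200:330,170:330],None,fx=5,fy=5,interpolation=cv2.INTER_CUBIC))
print((proj(im,[[.6538,.0295,.012],s['ee_pos']])-[170,200])*5)
E
```

```text
t 41.05 p [0.6493 0.0292 0.0418] yaw 69.6 F [-0.7  0.3  0.1] w 0.0459 j [  4.  40. -13.  96.  12.  46.  56.]
yaw 69.6 lin [-0.43  0.21  3.77] rot [-0.007 -0.005  0.001] n>= 0.6
[[460.56638683 340.9130961 ]
 [465.64202456 302.92119473]]
```

View pics/s21.png

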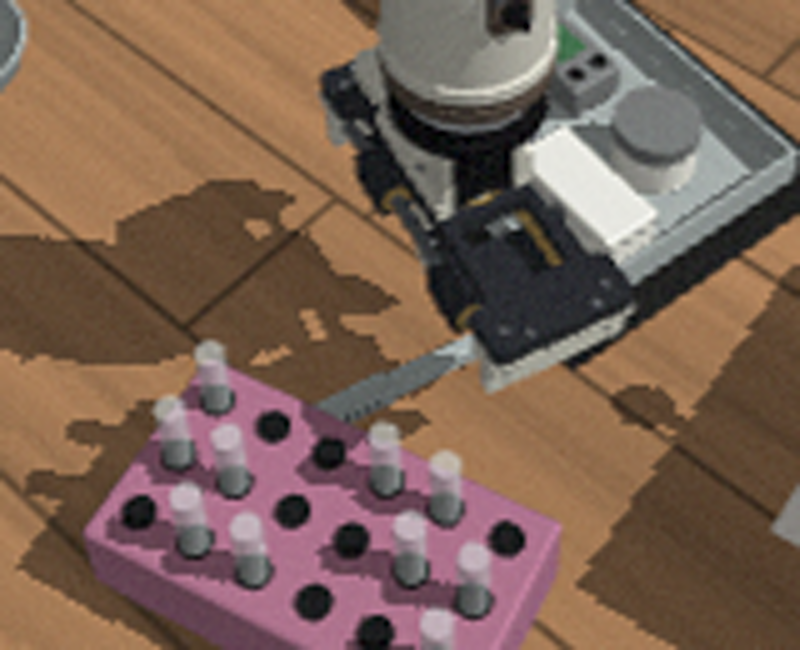

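move_arm(
  plan=[
    {"linear": [-0.3,0.2,1.5],"rotation": [0,0,0]},
    {"linear": [-0.4,0.2,3],"rotation": [0,0,0]},
    {"linear": [-0.4,0.2,3.7],"rotation": [0,0,0]},
    {"linear": [-0.4,0.2,3.7],"rotation": [0,0,0]},
  ],
  force=10,
)

```text
time_s: 41.6
ee_pos: [0.655, 0.0297, 0.0063]
eef_rot: [[-0.937, 0.348, -0.004], [0.348, 0.937, -0.004], [0.002, -0.005, -1.0]]
wrist_force: [0.1, 0.3, 0.7]
gripper_width: 0.0457
```

move_arm(
  plan=[
    {"linear": [0,0,0],"rotation": [0,0,0]},
    {"linear": [0,0,0],"rotation": [0,0,0]},
    {"linear": [0,0,0],"rotation": [0,0,0]},
    {"linear": [0,0,0],"rotation": [0,0,0]},
    {"linear": [0,0,0],"rotation": [0,0,0]},
    {"linear": [0,0,0],"rotation": [0,0,0]},
    {"linear": [0,0,0],"rotation": [0,0,0]},
  ],
  jaw=-1,
)

```text
time_s: 42.48
ee_pos: [0.6551, 0.0297, 0.0065]
eef_rot: [[-0.937, 0.348, -0.004], [0.348, 0.937, -0.004], [0.002, -0.005, -1.0]]
wrist_force: [-0.7, 0.0, 2.8]
gripper_width: 0.0099
```

```bash
python3 - <<'E'
from h import *
s=st();p=s['ee_pos']
delta([p[0]-.02,p[1]-.16,p[2]],69.6)
E
```

```text
t 42.48 p [0.6551 0.0297 0.0065] yaw 69.6 F [-0.7  0.   2.8] w 0.0099 j [  4.  43. -12.  95.  12.  43.  55.]
yaw 69.6 lin [ -3.69 -15.7    0.08] rot [-0.005 -0.002  0.001] n>= 2.6
```

Width 9.9 mm means the middle part is held, so I'll slide it along the bench.

move_arm(
  plan=[
    {"linear": [-0.3,-1.2,0],"rotation": [0,0,0]},
    {"linear": [-0.8,-3.4,0],"rotation": [0,0,0]},
    {"linear": [-1.3,-5.6,0],"rotation": [0,0,0]},
    {"linear": [-1.8,-7.8,0],"rotation": [0,0,0]},
    {"linear": [-2.3,-10,0],"rotation": [0,0,0]},
    {"linear": [-2.9,-12.2,0],"rotation": [0,0,0]},
    {"linear": [-3.4,-14.4,0],"rotation": [0,0,0]},
    {"linear": [-3.7,-15.7,0],"rotation": [0,0,0]},
    {"linear": [-3.7,-15.7,0],"rotation": [0,0,0]},
  ],
)

```text
time_s: 43.6
ee_pos: [0.6349, -0.1322, 0.0072]
eef_rot: [[-0.937, 0.35, -0.004], [0.35, 0.937, -0.005], [0.002, -0.006, -1.0]]
wrist_force: [0.9, 0.9, -0.5]
gripper_width: 0.0096
```

move_arm(
  plan=[
    {"linear": [0,0,0],"rotation": [0,0,0]},
    {"linear": [0,0,0],"rotation": [0,0,0]},
    {"linear": [0,0,0],"rotation": [0,0,0]},
    {"linear": [0,0,-2],"rotation": [0,0,0]},
    {"linear": [-4.3,0,-3],"rotation": [0,0,0]},
    {"linear": [-4.3,0,-3],"rotation": [0,0,0]},
  ],
  jaw=0,
)

```text
time_s: 44.35
ee_pos: [0.6798, -0.1487, 0.0406]
eef_rot: [[-0.936, 0.351, 0.003], [0.351, 0.936, -0.007], [-0.005, -0.005, -1.0]]
wrist_force: [-0.5, -0.0, 0.1]
gripper_width: 0.0459
```

```bash
python3 - <<'E'
from h import *
s=st()
im=get_image('scene');cv2.imwrite('pics/s22.png',cv2.resize(im['frame'][190:320,140:300],None,fx=5,fy=5,interpolation=cv2.INTER_CUBIC))
im=get_image('top');cv2.imwrite('pics/t22.png',cv2.resize(im['frame'][90:250,160:350],None,fx=4,fy=4,interpolation=cv2.INTER_CUBIC))
E
```

```text
t 44.35 p [ 0.6798 -0.1487  0.0406] yaw 69.4 F [-0.5 -0.   0.1] w 0.0459 j [ 18.  43. -13.  89.  12.  49.  71.]
```

View pics/s22.png

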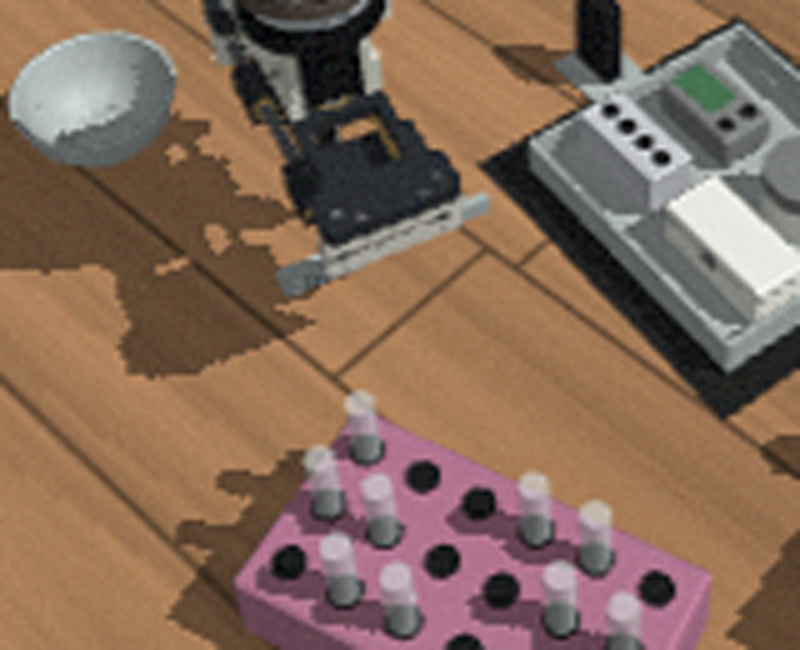

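View pics/t22.png

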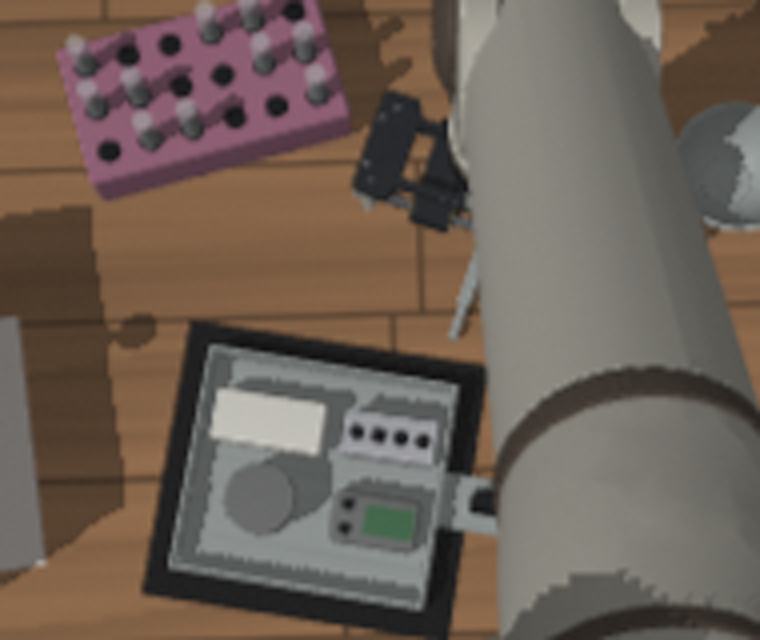

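move_arm(
  plan=[
    {"linear": [0.1,0,1.5],"rotation": [0,0,0]},
    {"linear": [0.1,0,3],"rotation": [0,0,0]},
    {"linear": [0.1,0,3.7],"rotation": [0,0,0]},
    {"linear": [0.1,0,3.7],"rotation": [0,0,0]},
  ],
  force=20,
)

```text
time_s: 44.95
ee_pos: [0.674, -0.1466, 0.0006]
eef_rot: [[-0.937, 0.35, -0.005], [0.35, 0.937, -0.005], [0.003, -0.006, -1.0]]
wrist_force: [-0.6, 0.2, 0.7]
gripper_width: 0.0456
```

move_arm(
  plan=[
    {"linear": [0,0,0],"rotation": [0,0,0]},
    {"linear": [0,0,0],"rotation": [0,0,0]},
    {"linear": [0,0,0],"rotation": [0,0,0]},
    {"linear": [0,0,0],"rotation": [0,0,0]},
    {"linear": [0,0,0],"rotation": [0,0,0]},
    {"linear": [0,0,0],"rotation": [0,0,0]},
  ],
  jaw=-1,
)

```text
time_s: 45.7
ee_pos: [0.6739, -0.1468, 0.0005]
eef_rot: [[-0.937, 0.35, -0.005], [0.35, 0.937, -0.005], [0.003, -0.006, -1.0]]
wrist_force: [0.4, 0.0, 0.5]
gripper_width: 0.0136
```

```bash
python3 - <<'E'
from h import *
s=st();g=tray(-.066,-.006)
delta([*g,.1],TA)
print(g)
E
```

```text
t 45.7 p [ 6.739e-01 -1.468e-01  5.000e-04] yaw 69.5 F [0.4 0.  0.5] w 0.0136 j [ 18.  46. -12.  90.  13.  46.  70.]
yaw 349.3 lin [27.71  4.44 -9.9 ] rot [-0.007  0.002  1.4  ] n>= 7.5
[ 0.43033356 -0.00764168]
```

move_arm(
  plan=[
    {"linear": [0,0,-1.5],"rotation": [0,0,0]},
    {"linear": [0,0,-5],"rotation": [0,0,0]},
    {"linear": [1,0,-9],"rotation": [0,0,0]},
    {"linear": [4,0.6,-9.5],"rotation": [0,0,0.15]},
    {"linear": [8,1.2,-9.5],"rotation": [0,0,0.3]},
    {"linear": [12,1.9,-9.5],"rotation": [0,0,0.45]},
    {"linear": [16,2.5,-9.5],"rotation": [0,0,0.6]},
    {"linear": [20,3.2,-9.5],"rotation": [0,0,0.77]},
    {"linear": [24,3.8,-9.5],"rotation": [0,0,0.94]},
    {"linear": [26.5,4.2,-9.5],"rotation": [0,0,1.1]},
    {"linear": [27.7,4.4,-9.5],"rotation": [0,0,1.26]},
    {"linear": [27.7,4.4,-9.0],"rotation": [0,0,1.4]},
    {"linear": [27.7,4.4,-8],"rotation": [0,0,1.4]},
    {"linear": [27.7,4.4,-8],"rotation": [0,0,1.4]},
  ],
)

```text
time_s: 47.45
ee_pos: [0.4297, -0.0083, 0.0805]
eef_rot: [[0.183, 0.983, -0.006], [0.983, -0.183, -0.005], [-0.006, -0.005, -1.0]]
wrist_force: [0.4, 0.1, -1.0]
gripper_width: 0.0134
```

```bash
python3 - <<'E'
from h import *
s=st();g=tray(-.066,-.006)
delta([*g,.032],TA)
im=get_image('scene');cv2.imwrite('pics/s23.png',cv2.resize(im['frame'][150:290,220:380],None,fx=5,fy=5,interpolation=cv2.INTER_CUBIC))
E
```

```text
t 47.45 p [ 0.4297 -0.0083  0.0805] yaw -10.6 F [ 0.4  0.1 -1. ] w 0.0134 j [ -4.  18.   1. 126.  -0.  36. -13.]
yaw 349.3 lin [0.11 0.08 4.85] rot [-0.005  0.006  0.002] n>= 0.8
```

View pics/s23.png

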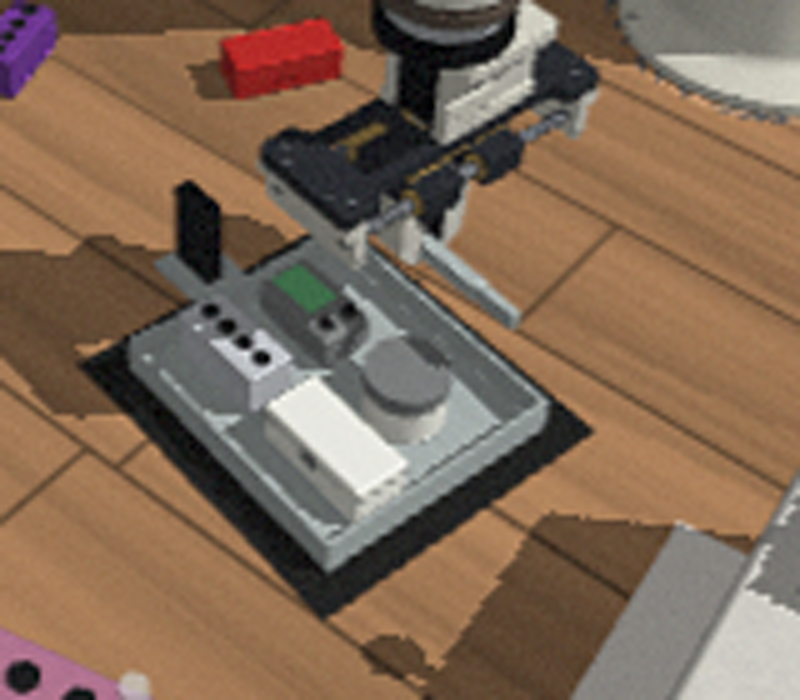

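move_arm(
  plan=[
    {"linear": [0,0.2,2.5],"rotation": [0,0,0]},
    {"linear": [0,0.2,4.3],"rotation": [0,0,0]},
    {"linear": [0,0.2,4.8],"rotation": [0,0,0]},
    {"linear": [0,0.2,4.8],"rotation": [0,0,0]},
    {"linear": [0,0.2,4.8],"rotation": [0,0,0]},
  ],
)

```text
time_s: 48.12
ee_pos: [0.4323, -0.009, 0.0334]
eef_rot: [[0.184, 0.983, -0.004], [0.983, -0.184, -0.005], [-0.005, -0.004, -1.0]]
wrist_force: [-0.1, 0.5, -0.1]
gripper_width: 0.0138
```

```bash
python3 - <<'E'
from h import *
s=st();g=tray(-.064,-.006)
delta([*g,.030],TA)
E
```

```text
t 48.12 p [ 0.4323 -0.009   0.0334] yaw -10.6 F [-0.1  0.5 -0.1] w 0.0138 j [ -4.  24.   1. 127.  -0.  29. -13.]
yaw 349.3 lin [ 0.1  -0.01  0.34] rot [-0.004  0.005  0.002] n>= 0.1
```

move_arm(
  plan=[
    {"linear": [0,0,0.2],"rotation": [0,0,0]},
    {"linear": [0,0,0.2],"rotation": [0,0,0]},
    {"linear": [0,0,0.2],"rotation": [0,0,0]},
    {"linear": [0,0,0.2],"rotation": [0,0,0]},
    {"linear": [0,0,-3],"rotation": [0,0,0]},
    {"linear": [0,0,-8],"rotation": [0,0,0]},
    {"linear": [0,0,-12],"rotation": [0,0,0]},
    {"linear": [0,0,-12],"rotation": [0,0,0]},
  ],
  jaw=-0.45,
)

```text
time_s: 49.12
ee_pos: [0.4354, -0.0083, 0.1563]
eef_rot: [[0.184, 0.983, 0.002], [0.983, -0.184, -0.004], [-0.004, 0.003, -1.0]]
wrist_force: [-0.5, -0.0, -0.1]
gripper_width: 0.0252
```

```bash
python3 - <<'E'
from h import *
s=st()
im=get_image('scene');cv2.imwrite('pics/s24.png',cv2.resize(im['frame'][150:290,220:380],None,fx=5,fy=5,interpolation=cv2.INTER_CUBIC))
# fin
a=tray(0,-.133);print(a);delta([*a,.12],TA);delta([*a,.03],TA)
E
```

```text
t 49.12 p [ 0.4354 -0.0083  0.1563] yaw -10.6 F [-0.5 -0.  -0.1] w 0.0252 j [ -4.  10.   2. 123.  -0.  46. -13.]
[ 0.47160634 -0.1446875 ]
yaw 349.3 lin [-12.69   6.22   3.52] rot [-0.     0.005  0.002] n>= 2.3
yaw 349.3 lin [-12.65   6.22  12.52] rot [-0.     0.005  0.002] n>= 3.0
```

View pics/s24.png

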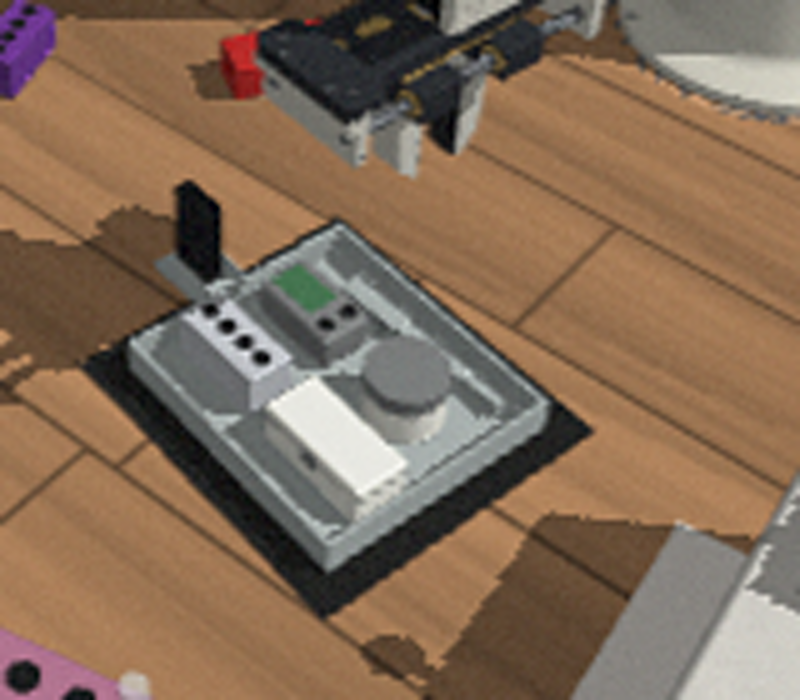

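All five items lie in the tray, with the forceps flat along the far wall near (430,340). Now I'll grip the fin again.

move_arm(
  plan=[
    {"linear": [-5,2.5,0],"rotation": [0,0,0]},
    {"linear": [-10,5,0],"rotation": [0,0,0]},
    {"linear": [-12.6,6.2,1],"rotation": [0,0,0]},
    {"linear": [-12.6,6.2,4],"rotation": [0,0,0]},
    {"linear": [-12.6,6.2,7],"rotation": [0,0,0]},
    {"linear": [-12.6,6.2,7],"rotation": [0,0,0]},
  ],
  jaw=1,
)

```text
time_s: 49.92
ee_pos: [0.4681, -0.1432, 0.0818]
eef_rot: [[0.184, 0.983, -0.009], [0.983, -0.184, -0.003], [-0.005, -0.008, -1.0]]
wrist_force: [-0.8, 0.2, -1.0]
gripper_width: 0.0805
```

```bash
python3 - <<'E'
from h import *
s=st()
a=tray(0,-.133);delta([*a,.031],TA)
T=get_image('top');cv2.imwrite('pics/t25.png',cv2.resize(T['frame'][140:270,90:290],None,fx=4,fy=4,interpolation=cv2.INTER_CUBIC))
E
```

```text
t 49.92 p [ 0.4681 -0.1432  0.0818] yaw -10.6 F [-0.8  0.2 -1. ] w 0.0805 j [  8.  23.   6. 118.  -3.  39.   6.]
yaw 349.3 lin [-0.06  0.41  5.08] rot [-0.008  0.005  0.002] n>= 0.8
```

View pics/t25.png

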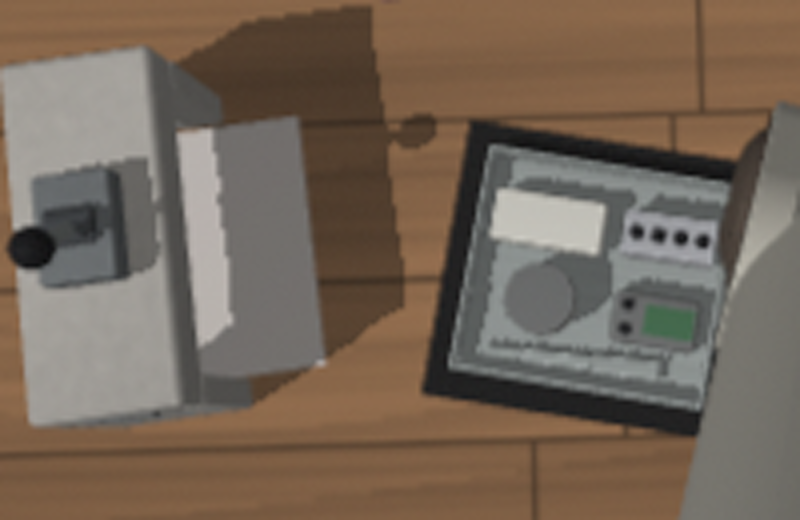

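move_arm(
  plan=[
    {"linear": [0,0.4,2],"rotation": [0,0,0]},
    {"linear": [0,0.4,4],"rotation": [0,0,0]},
    {"linear": [0,0.4,5],"rotation": [0,0,0]},
    {"linear": [0,0.4,5],"rotation": [0,0,0]},
  ],
  force=40,
)

```text
time_s: 50.48
ee_pos: [0.4732, -0.1443, 0.0334]
eef_rot: [[0.184, 0.983, -0.006], [0.983, -0.184, -0.004], [-0.005, -0.006, -1.0]]
wrist_force: [0.4, -0.4, -0.6]
gripper_width: 0.0918
```

move_arm(
  plan=[
    {"linear": [0,0,0],"rotation": [0,0,0]},
    {"linear": [0,0,0],"rotation": [0,0,0]},
    {"linear": [0,0,0],"rotation": [0,0,0]},
    {"linear": [0,0,0],"rotation": [0,0,0]},
    {"linear": [0,0,0],"rotation": [0,0,0]},
    {"linear": [0,0,0],"rotation": [0,0,0]},
    {"linear": [0,0,0],"rotation": [0,0,0]},
    {"linear": [0,0,0],"rotation": [0,0,0]},
    {"linear": [0,0,0],"rotation": [0,0,0]},
    {"linear": [0,0,0],"rotation": [0,0,0]},
  ],
  jaw=-1,
)

```text
time_s: 51.72
ee_pos: [0.4726, -0.1443, 0.0333]
eef_rot: [[0.184, 0.983, -0.007], [0.983, -0.184, -0.003], [-0.005, -0.006, -1.0]]
wrist_force: [-2.8, 0.1, 0.5]
gripper_width: 0.0138
```

```bash
python3 - <<'E'
from h import *
s=st();z=s['ee_pos'][2]
a=np.radians(6.4);Y=np.array([-np.sin(a),np.cos(a)]);H=np.array([.5217,.3053])
for d in (.30,.27,.24,.20,.133):
    g=H-(d)*Y;print(d,g);delta([*g,z],6.4,s)
E
```

```text
t 51.73 p [ 0.4726 -0.1443  0.0333] yaw -10.6 F [-2.8  0.1  0.5] w 0.0138 j [  9.  28.   5. 119.  -4.  33.   7.]
0.3 [0.55514068 0.00716962]
yaw 6.4 lin [16.41  5.33 -0.11] rot [-0.007  0.004 -0.297] n>= 2.8
0.27 [0.55179661 0.03698266]
yaw 6.4 lin [19.27  4.45 -0.12] rot [-0.007  0.004 -0.297] n>= 3.2
0.24 [0.54845254 0.0667957 ]
yaw 6.4 lin [22.14  3.58 -0.13] rot [-0.007  0.004 -0.297] n>= 3.6
0.2 [0.54399379 0.10654642]
yaw 6.4 lin [25.97  2.41 -0.14] rot [-0.007  0.004 -0.297] n>= 4.2
0.133 [0.53652537 0.17312887]
yaw 6.4 lin [32.38  0.45 -0.15] rot [-0.007  0.004 -0.297] n>= 5.2
```

move_arm(
  plan=[
    {"linear": [0.6,0.2,0],"rotation": [0,0,-0.01]},
    {"linear": [1.8,0.6,0],"rotation": [0,0,-0.03]},
    {"linear": [3,1,0],"rotation": [0,0,-0.05]},
    {"linear": [4.2,1.4,0],"rotation": [0,0,-0.075]},
    {"linear": [5.4,1.75,0],"rotation": [0,0,-0.1]},
    {"linear": [6.6,2.15,0],"rotation": [0,0,-0.125]},
    {"linear": [7.8,2.5,0],"rotation": [0,0,-0.15]},
    {"linear": [9,2.9,0],"rotation": [0,0,-0.175]},
    {"linear": [10.2,3.3,0],"rotation": [0,0,-0.2]},
    {"linear": [11.4,3.7,0],"rotation": [0,0,-0.225]},
    {"linear": [12.6,4.1,0],"rotation": [0,0,-0.25]},
    {"linear": [13.8,4.5,0],"rotation": [0,0,-0.27]},
    {"linear": [15,4.9,0],"rotation": [0,0,-0.29]},
    {"linear": [16,5.2,0],"rotation": [0,0,-0.297]},
    {"linear": [16.4,5.3,0],"rotation": [0,0,-0.297]},
    {"linear": [16.4,5.3,0],"rotation": [0,0,-0.297]},
  ],
)

```text
time_s: 53.72
ee_pos: [0.5561, 0.0044, 0.0333]
eef_rot: [[-0.111, 0.994, -0.005], [0.994, 0.111, -0.006], [-0.006, -0.006, -1.0]]
wrist_force: [-2.5, -6.5, 7.1]
gripper_width: 0.0136
```

```bash
python3 - <<'E'
from h import *
s=st();z=s['ee_pos'][2]
a=np.radians(6.4);Y=np.array([-np.sin(a),np.cos(a)]);H=np.array([.5217,.3053])
for d in (.30,.20,.133):
    g=H-(d)*Y;delta([*g,z],6.4,s)
S=get_image('scene');cv2.imwrite('pics/s26.png',cv2.resize(S['frame'][180:360,230:440],None,fx=3.8,fy=3.3,interpolation=cv2.INTER_CUBIC)[:600])
T=get_image('top');cv2.imwrite('pics/t26.png',cv2.resize(T['frame'][140:270,90:290],None,fx=4,fy=4,interpolation=cv2.INTER_CUBIC))
E
```

```text
t 53.73 p [0.5561 0.0044 0.0333] yaw 6.4 F [-2.5 -6.5  7.1] w 0.0136 j [ -4.  33.   1. 110.  -0.  37.   3.]
yaw 6.4 lin [ 0.29 -0.06 -0.  ] rot [-0.006  0.006 -0.   ] n>= 0.0
yaw 6.4 lin [10.29 -0.07 -0.06] rot [-0.006  0.006 -0.   ] n>= 1.6
yaw 6.4 lin [16.99 -0.07 -0.1 ] rot [-0.006  0.006 -0.   ] n>= 2.7
```

View pics/s26.png

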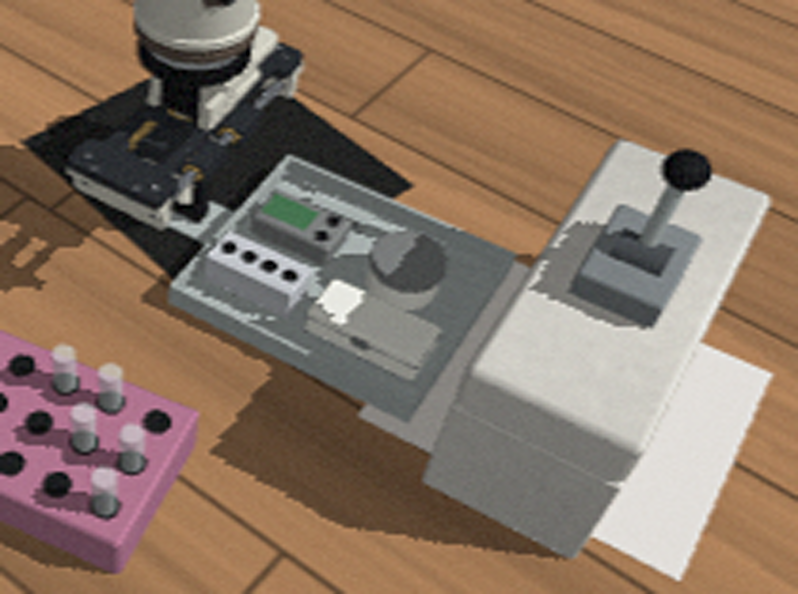

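View pics/t26.png

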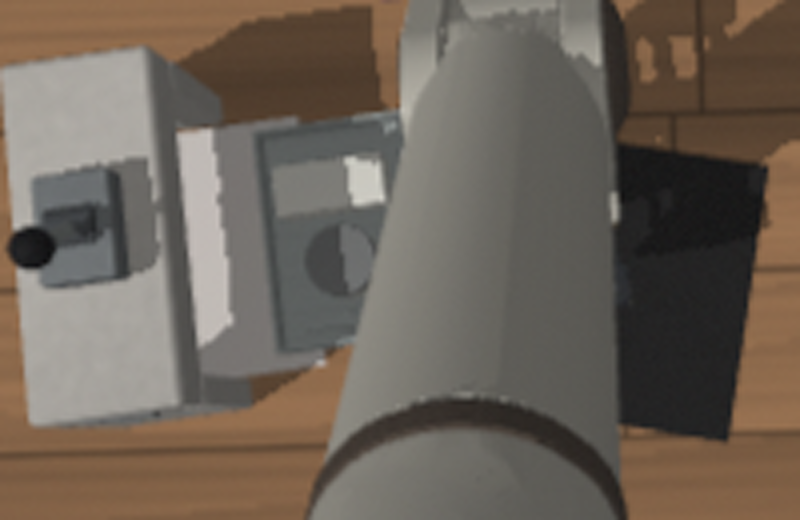

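```bash
cat >> h.py <<'E'
HC=np.array([.5217,.3053]);HA=6.4
def hood(p):
    a=np.radians(HA);d=np.asarray(p)[...,:2]-HC
    return np.stack([d@np.array([np.cos(a),np.sin(a)]),d@np.array([-np.sin(a),np.cos(a)])],-1)
E
python3 - <<'E'
from h import *
np.set_printoptions(precision=4,suppress=True)
T=get_image('top');S=get_image('scene')
q=np.array([onz(T,(90+x/4,140+y/4),.025)[:2]+[-.0007,.002] for x,y in[(257,130),(283,352)]])
print(hood(q))
q=np.array([onz(S,(230+x/3.8,180+y/3.3),.025)[:2]+[.0007,-.002] for x,y in[(172,290),(290,157),(522,262),(410,400)]])
print('near-bottom/rim sc',hood(q))
E
```

```text
[[ 0.0821 -0.0808]
 [-0.0839 -0.0832]]
near-bottom/rim sc [[ 0.0874 -0.2581]
 [-0.0793 -0.2602]
 [-0.0766 -0.0708]
 [ 0.0794 -0.0808]]
```

move_arm(
  plan=[
    {"linear": [0.8,0,0],"rotation": [0,0,0]},
    {"linear": [2,0,0],"rotation": [0,0,0]},
    {"linear": [3.2,0,0],"rotation": [0,0,0]},
    {"linear": [4.4,0,0],"rotation": [0,0,0]},
    {"linear": [5.6,0,0],"rotation": [0,0,0]},
    {"linear": [6.8,0,0],"rotation": [0,0,0]},
    {"linear": [8,0,0],"rotation": [0,0,0]},
  ],
)

```text
time_s: 54.8
ee_pos: [0.5488, 0.0813, 0.0333]
eef_rot: [[-0.108, 0.994, -0.002], [0.994, 0.108, -0.009], [-0.008, -0.003, -1.0]]
wrist_force: [1.2, -7.2, 1.5]
gripper_width: 0.0139
```

```bash
python3 - <<'E'
from h import *
s=st();print(hood(s['ee_pos']));z=s['ee_pos'][2]
a=np.radians(6.4);Y=np.array([-np.sin(a),np.cos(a)])
for d in (.2,.131): g=HC-d*Y;delta([*g,z],6.4,s)
E
```

```text
t 54.8 p [0.5488 0.0813 0.0333] yaw 6.2 F [ 1.2 -7.2  1.5] w 0.0139 j [-12.  33.   1. 110.  -0.  37.  -5.]
[ 0.00191339 -0.22564615]
yaw 6.4 lin [ 2.56 -0.2  -0.02] rot [-0.003  0.008 -0.003] n>= 0.4
yaw 6.4 lin [ 9.46 -0.22 -0.08] rot [-0.003  0.008 -0.003] n>= 1.5
```

move_arm(
  plan=[
    {"linear": [0.8,-0.05,0],"rotation": [0,0,-0.003]},
    {"linear": [2,-0.1,0],"rotation": [0,0,-0.003]},
    {"linear": [3.2,-0.15,0],"rotation": [0,0,-0.003]},
    {"linear": [4.4,-0.2,0],"rotation": [0,0,-0.003]},
    {"linear": [5.6,-0.2,0],"rotation": [0,0,-0.003]},
    {"linear": [6.8,-0.2,0],"rotation": [0,0,-0.003]},
    {"linear": [8,-0.2,0],"rotation": [0,0,-0.003]},
    {"linear": [8.9,-0.2,0],"rotation": [0,0,-0.003]},
    {"linear": [9.5,-0.2,0],"rotation": [0,0,-0.003]},
    {"linear": [9.5,-0.2,0],"rotation": [0,0,-0.003]},
  ],
)

```text
time_s: 56.05
ee_pos: [0.538, 0.1738, 0.0333]
eef_rot: [[-0.11, 0.994, -0.0], [0.994, 0.11, -0.01], [-0.01, -0.001, -1.0]]
wrist_force: [0.5, -5.2, 5.0]
gripper_width: 0.0138
```

```bash
python3 - <<'E'
from h import *
s=st();print(hood(s['ee_pos']))
S=get_image('scene');cv2.imwrite('pics/s27.png',cv2.resize(S['frame'][215:365,310:450],None,fx=4,fy=4,interpolation=cv2.INTER_CUBIC))
E
```

```text
t 56.05 p [0.538  0.1738 0.0333] yaw 6.3 F [ 0.5 -5.2  5. ] w 0.0138 j [-22.  33.   1. 109.   0.  38. -15.]
[ 0.00155088 -0.13244952]
```

View pics/s27.png

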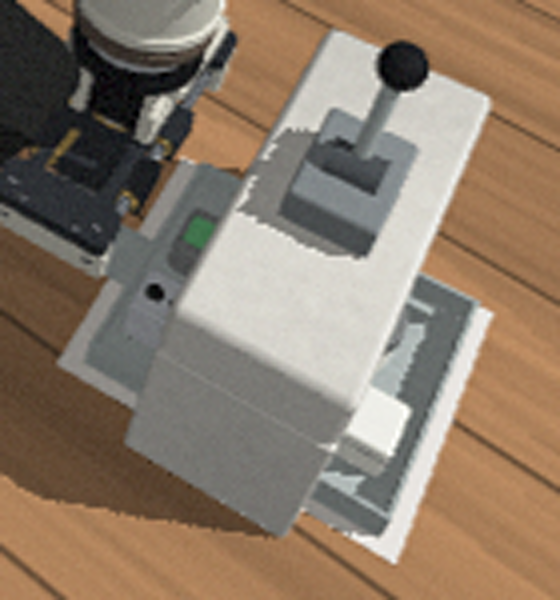

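```bash
python3 - <<'E'
from h import *
np.set_printoptions(precision=4,suppress=True)
S=get_image('scene')
q=lambda L,z:hood(np.array([onz(S,(310+x/4,215+y/4),z)[:2]+[.0007,-.002] for x,y in L]))
print('rim +y',q([(478,298),(390,517)],.025));print('tile +y',q([(492,312),(397,563)],0));print('tile -y',q([(58,362),(183,160)],0));print('pan base +y',q([(387,537)],0)); print('rim -y?',q([(87,355)],.025))
E
```

```text
rim +y [[-0.0806  0.0916]
 [ 0.0849  0.092 ]]
tile +y [[-0.0952  0.1042]
 [ 0.0936  0.106 ]]
tile -y [[ 0.0945 -0.1059]
 [-0.0913 -0.106 ]]
pan base +y [[0.0827 0.0967]]
rim -y? [[ 0.094  -0.0899]]
```

Tray is back on the tile, centred within about 2 mm. Release and lift.

move_arm(
  plan=[
    {"linear": [0,0,0],"rotation": [0,0,0]},
    {"linear": [0,0,0],"rotation": [0,0,0]},
    {"linear": [0,0,0],"rotation": [0,0,0]},
    {"linear": [0,0,0],"rotation": [0,0,0]},
    {"linear": [0,0,0],"rotation": [0,0,0]},
    {"linear": [0,0,-1.5],"rotation": [0,0,0]},
    {"linear": [0,0,-5],"rotation": [0,0,0]},
    {"linear": [0,0,-10],"rotation": [0,0,0]},
    {"linear": [-1,0,-16],"rotation": [0,0,0]},
    {"linear": [-1,0,-22],"rotation": [0,0,0]},
    {"linear": [-1,0,-28],"rotation": [0,0,0]},
    {"linear": [-1,0,-28],"rotation": [0,0,0]},
  ],
  jaw=0.5,
)

```text
time_s: 57.65
ee_pos: [0.5422, 0.1677, 0.3208]
eef_rot: [[-0.11, 0.994, 0.012], [0.994, 0.11, -0.005], [-0.007, 0.011, -1.0]]
wrist_force: [-0.3, 0.7, -0.6]
gripper_width: 0.0688
```

```bash
python3 - <<'E'
from h import *
s=st()
delta([.4303,.2951,.315],6.4,s);delta([.4303,.2951,.222],6.4,s)
S=get_image('scene');cv2.imwrite('pics/s28.png',cv2.resize(S['frame'][215:365,310:450],None,fx=4,fy=4,interpolation=cv2.INTER_CUBIC))
T=get_image('top');cv2.imwrite('pics/t28.png',cv2.resize(T['frame'][140:270,90:290],None,fx=4,fy=4,interpolation=cv2.INTER_CUBIC))
E
```

```text
t 57.65 p [0.5422 0.1677 0.3208] yaw 6.3 F [-0.3  0.7 -0.6] w 0.0688 j [-22.  14.   2.  96.   0.  70. -14.]
yaw 6.4 lin [13.89 -9.73  0.38] rot [ 0.011  0.007 -0.002] n>= 2.7
yaw 6.4 lin [13.95 -9.84  9.68] rot [ 0.011  0.007 -0.002] n>= 3.1
```

View pics/s28.png

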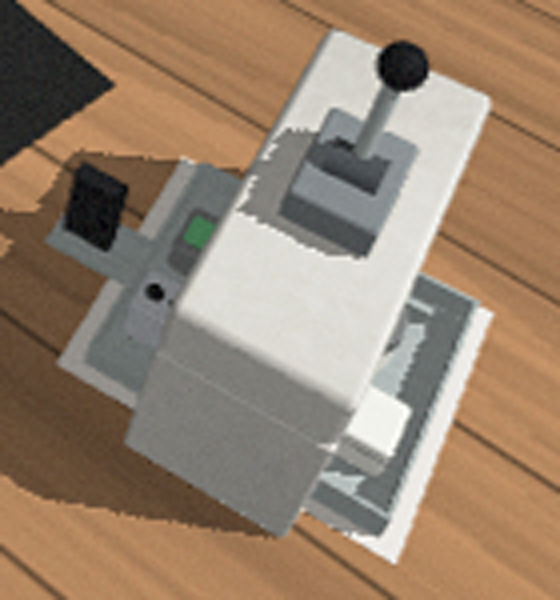

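move_arm(
  plan=[
    {"linear": [0,-4,0],"rotation": [0,0,0]},
    {"linear": [1,-8,0],"rotation": [0,0,0]},
    {"linear": [4,-9.8,0],"rotation": [0,0,0]},
    {"linear": [8,-9.8,0],"rotation": [0,0,0]},
    {"linear": [12,-9.8,0],"rotation": [0.01,0,0]},
    {"linear": [13.9,-9.8,0],"rotation": [0.01,0,0]},
    {"linear": [13.9,-9.8,2],"rotation": [0.01,0,0]},
    {"linear": [13.9,-9.8,5],"rotation": [0.01,0,0]},
    {"linear": [13.9,-9.8,8],"rotation": [0.01,0,0]},
    {"linear": [13.9,-9.8,9.6],"rotation": [0.01,0,0]},
    {"linear": [13.9,-9.8,9.6],"rotation": [0.01,0,0]},
  ],
  jaw=-1,
)

```text
time_s: 59.12
ee_pos: [0.4261, 0.2921, 0.2162]
eef_rot: [[-0.109, 0.994, -0.01], [0.994, 0.109, -0.012], [-0.011, -0.012, -1.0]]
wrist_force: [0.8, 0.2, 0.4]
gripper_width: 0.0004
```

```bash
python3 - <<'E'
from h import *
s=st();print(hood(s['ee_pos']))
a=np.radians(HA);X=np.array([np.cos(a),np.sin(a)])
for x in(-.03,.002): delta([*(HC+x*X),.224],6.4,s)
S=get_image('scene');cv2.imwrite('pics/s29.png',cv2.resize(S['frame'][165:315,310:470],None,fx=4,fy=4,interpolation=cv2.INTER_CUBIC))
E
```

```text
t 59.12 p [0.4261 0.2921 0.2162] yaw 6.3 F [0.8 0.2 0.4] w 0.0004 j [-33.  15.  -6. 108.   2.  58. -33.]
[-0.09643682 -0.00247036]
yaw 6.4 lin [ 0.25  6.63 -0.86] rot [-0.012  0.011 -0.002] n>= 1.1
yaw 6.4 lin [ 0.26  9.83 -0.9 ] rot [-0.012  0.011 -0.002] n>= 1.6
```

View pics/s29.png

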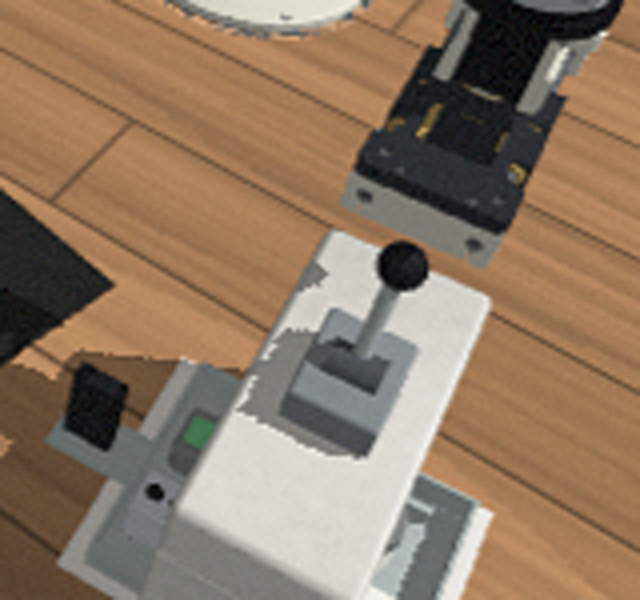

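move_arm(
  plan=[
    {"linear": [0.2,1,-0.8],"rotation": [0,0.01,0]},
    {"linear": [0.2,2,-0.8],"rotation": [0,0.01,0]},
    {"linear": [0.2,3,-0.8],"rotation": [0,0.01,0]},
    {"linear": [0.2,4,-0.8],"rotation": [0,0.01,0]},
    {"linear": [0.2,5,-0.8],"rotation": [0,0.01,0]},
    {"linear": [0.2,6,-0.8],"rotation": [0,0.01,0]},
    {"linear": [0.2,7,-0.8],"rotation": [0,0.01,0]},
    {"linear": [0.2,8,-0.8],"rotation": [0,0.01,0]},
    {"linear": [0.2,9,-0.8],"rotation": [0,0.01,0]},
    {"linear": [0.2,9,-0.8],"rotation": [0,0.01,0]},
  ],
)

```text
time_s: 60.42
ee_pos: [0.5172, 0.3045, 0.2242]
eef_rot: [[-0.108, 0.994, -0.009], [0.994, 0.108, -0.001], [-0.0, -0.009, -1.0]]
wrist_force: [-0.1, 0.9, 0.3]
gripper_width: 0.0004
```

```bash
python3 - <<'E'
from h import *
s=st();print(hood(s['ee_pos']))
S=get_image('scene');cv2.imwrite('pics/s30.png',cv2.resize(S['frame'][165:315,310:470],None,fx=4,fy=4,interpolation=cv2.INTER_CUBIC))
a=np.radians(HA);X=np.array([np.cos(a),np.sin(a)])
print((proj(S,[*(HC+.0336*X),.2414])-[310,165])*4)
E
```

```text
t 60.42 p [0.5172 0.3045 0.2242] yaw 6.2 F [-0.1  0.9  0.3] w 0.0004 j [-30.  22.  -4.  97.   2.  62. -28.]
[-0.004599   -0.00033636]
[[360.75654194 341.72454371]]
```

View pics/s30.png

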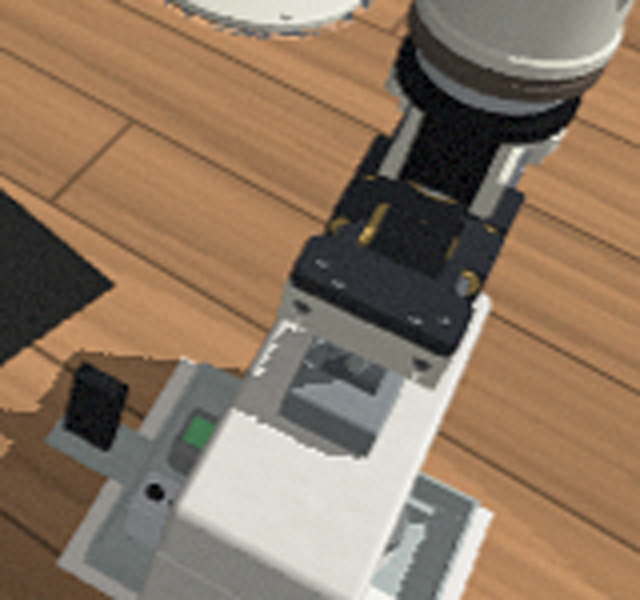

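Hidden behind the gripper and no stop force yet, so I'll push on in small steps and watch the force.

move_arm(
  plan=[
    {"linear": [0,0.3,0],"rotation": [0,0,0]},
    {"linear": [0,0.6,0],"rotation": [0,0,0]},
    {"linear": [0,0.9,0],"rotation": [0,0,0]},
    {"linear": [0,0.9,0],"rotation": [0,0,0]},
  ],
)

```text
time_s: 60.98
ee_pos: [0.5246, 0.3055, 0.2241]
eef_rot: [[-0.109, 0.994, -0.012], [0.994, 0.109, -0.002], [-0.0, -0.012, -1.0]]
wrist_force: [-4.4, -1.9, 2.1]
gripper_width: 0.0006
```

move_arm(
  plan=[
    {"linear": [0,0.2,0],"rotation": [0,0,0]},
    {"linear": [0,0.4,0],"rotation": [0,0,0]},
    {"linear": [0,0.4,0],"rotation": [0,0,0]},
  ],
)

```text
time_s: 61.35
ee_pos: [0.5248, 0.3055, 0.224]
eef_rot: [[-0.11, 0.994, -0.019], [0.994, 0.11, -0.004], [-0.002, -0.019, -1.0]]
wrist_force: [-12.7, -3.1, 8.6]
gripper_width: 0.0003
```

The end stop is reached: force rises with no further motion. I'll back off and look.

move_arm(
  plan=[
    {"linear": [0,-1,0],"rotation": [0,0.01,0]},
    {"linear": [0,-4,0],"rotation": [0,0.01,0]},
    {"linear": [0,-8,0],"rotation": [0,0.01,0]},
    {"linear": [0,-11,-3],"rotation": [0,0.01,0]},
    {"linear": [0,-13,-8],"rotation": [0,0,0]},
    {"linear": [0,-15,-10],"rotation": [0,0,0]},
    {"linear": [0,-15,-10],"rotation": [0,0,0]},
  ],
)

```text
time_s: 62.22
ee_pos: [0.378, 0.2904, 0.3292]
eef_rot: [[-0.112, 0.994, -0.013], [0.994, 0.112, -0.0], [0.001, -0.013, -1.0]]
wrist_force: [-0.5, 1.0, -0.9]
gripper_width: 0.0005
```

```bash
python3 - <<'E'
from h import *
s=st()
S=get_image('scene');cv2.imwrite('pics/s31.png',cv2.resize(S['frame'],None,fx=1.5,fy=1.5,interpolation=cv2.INTER_CUBIC))
T=get_image('top');cv2.imwrite('pics/t31.png',cv2.resize(T['frame'],None,fx=1.5,fy=1.5,interpolation=cv2.INTER_CUBIC))
a=np.radians(HA);X=np.array([np.cos(a),np.sin(a)])
f=S['frame'][170:300,340:450].copy();m=(f.max(2)<40).astype(np.uint8)
n,l,st_,c=cv2.connectedComponentsWithStats(m)
for i in range(1,n):
  if st_[i,4]>25: print(st_[i],c[i]+[340,170])
for ph in(.5,.3,.0,-.3): print(ph,proj(S,[*(HC+.07*np.sin(ph)*X),.18+.07*np.cos(ph)]))
E
```

```text
t 62.23 p [0.378  0.2904 0.3292] yaw 6.4 F [-0.5  1.  -0.9] w 0.0005 j [-33.   4.  -7. 105.   0.  71. -34.]
[ 54  75  13  12 118] [400.10169492 250.55932203]
0.5 [[400.20031359 250.40830675]]
0.3 [[403.16216973 244.46629748]]
0.0 [[407.06368739 236.80076118]]
-0.3 [[409.97568948 231.29034618]]
```

View pics/s31.png

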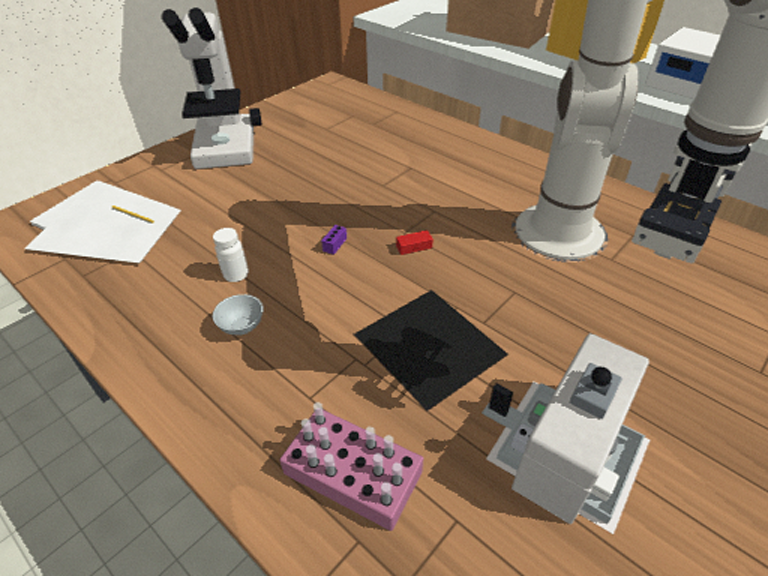

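View pics/t31.png

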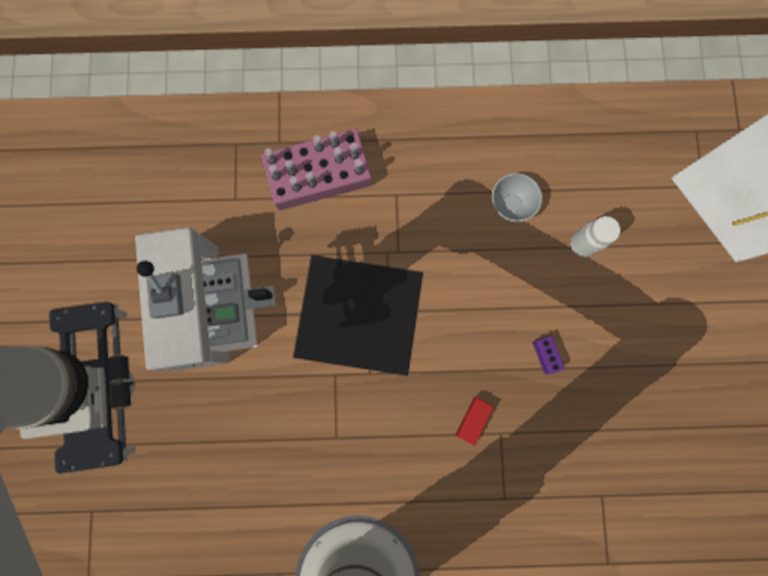

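```bash
python3 - <<'E'
from h import *
S=get_image('scene');T=get_image('top')
a=cv2.resize(S['frame'][230:360,310:440],None,fx=3,fy=3,interpolation=cv2.INTER_CUBIC)
b=cv2.resize(T['frame'][140:270,80:210],None,fx=3,fy=3,interpolation=cv2.INTER_CUBIC)
cv2.imwrite('pics/f.png',np.hstack([a,b]))
E
```

```text
(no output)
```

View pics/f.png

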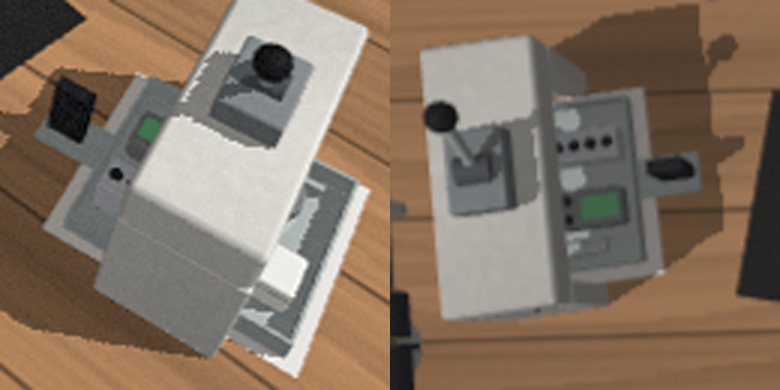

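White tile shows on the visible sides of the pan in both views (front edge at top-view (650,180), rear at scene-view (325,300)), with the items inside and the lever over. Handing in.

```bash
python3 -c "
from h import *
print(finish_job());st()"
```

```text
the job is handed in; nothing more can be done
None
the job is handed in; nothing more can be done
```

I slid the tray out onto the mat, put all five items in it, slid it back under the hood and pushed the lamp lever over. I handed the job in at about 62 s of the 210 s allowed.

**Loading**
- The first pull on the tray slipped about 13 mm along the fin. I regripped it and centred the pan on the mat before loading.
- The timer was set down once on clear bench and regripped, because the reagent jar was in the gripper's way.
- The forceps was slid clear of the tube rack before I picked it up. I let it go about 25 mm above the tray floor to clear the tray wall; it landed flat.

**Last checks**
- **Tray:** measured after the push back and before I let go, the pan was within about 2 mm of the tile's centre and square to it. Later pictures show it unmoved.
- **Items:** the last picture with the whole load in view was taken after the forceps went in, and all five lay in the tray. In the final pictures the hood hides part of the tray. Parts of the slide box, block and timer can be seen. The pot can't be made out.
- **Lever:** it reached its end stop, at about 13 N on the wrist. The ball's position in the scene view matches the full 0.5 rad lean to within 1 pixel.
- **Bystanders:** the bowl, rack, jar and both look-alikes appear unmoved.

**Disagreement:** the two cameras differed by about 4 mm in y, so I used the average of the two. I saw no sign of a grip slackening or of an item being knocked aside.

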